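Sandwich press from behind the bottles onto the griddle

ROBOT

A 6-joint arm with a two-finger parallel gripper is mounted at the origin on the work surface. World frame = base frame: x ahead of the robot, y to its left, z up, the work surface at z = 0. Lengths are in m, angles in rad, forces in N, time in s.
With the tool pointing down it reaches from about 0.325 to 0.9 m from the base axis. Payload 3.5 kg.
Tool frame: the origin (TCP) lies on the centre line of the jaws, within the pads' length; the fingertips stand 17 mm ahead of it and the grasp point (between the pads) lies 2 mm behind it; z points along the fingers, y is the direction in which the jaws open and shut (so a half turn about z gives the same grasp; the last joint's range is limited). The gripper opens to 85 mm and grips with 20 to 120 N. Pads are 22 mm wide; open, the fingers measure 114 mm over their backs; the gripper's body (76 mm by 85 mm) begins 54 mm behind the grasp point. The pads swing forward as they close: fully open they stand 13 mm farther back than shut.
Start: joints at [-1.348, 0.276, -0.026, 1.268, 0, 1.467], TCP at [0.2, -0.592, 0.217] pointing down, gripper open.
Joint ranges: [-3.12, 3.12], [-0.85, 1.88], [-1.08, 1.24], [-1.95, 2.15], [-1.57, 1.53], [-3.14, 3.14]. Speed limits (rad/s): [2.57, 2.57, 3.14, 3.14, 3.14, 3.14].

INTERFACE

Orientations are given as a rotation vector (axis times angle).
In Python, from plant import bot gives the robot as it stands.
- The arm moves only by the tool carry_out, never from a script. Its argument "moves" is a list of rows, each a list of 5 numbers: the shift along the world's x, y, z in m, then the turn about the world's z in rad, then the closure in counts, from 0 (fully open) to 255 (shut). In form: [[dx, dy, dz, roll, claw], ...]. A call has exactly 5 rows; each row shifts and turns the commanded pose from where the row before left it; what a row does not reach is not made up. A row lasts 1/10 s, in which the tool goes at most 50 mm and 8.59 degrees, less where a joint would pass 70% of its speed; a pose out of reach is approached as far as the arm can. A call with a gripper value outside its range is refused whole. The fingers move at their own pace and stop on an object; "grip_force" is the grip in N (left out, the last holds). Time passes only in rows, so rows that do not move let the fingers close, or fill a call up. It gives the time, the measured TCP pose, the force and the opening at its end, in the units of the state.
- bot.get_state(): the state, without advancing time (a new reading comes with each control period).
- bot.capture(name): name is "scene" or "side" or "wrist"; returns (picture, depth): 420x560x3 uint8, red, green, blue; 420x560 float32, m along the optical axis (not along the pixel's ray), 0 where there is no reading.
- bot.camera_model(name): a dict with "K" (3x3 intrinsics, pixels), "extrinsics" (4x4, takes a point from camera to world coordinates). Camera axes: x right, y down, z forward; pixel columns grow to the right and rows downward; lengths in m; the calibration is good to about 2 mm. The wrist camera is an equidistant fisheye: a pixel r from the principal point sees the ray r / f radians off the axis. A picture is of the moment at which its call begins: read the wrist's pose just before it. camera_model takes no time and is no camera call; for the wrist camera it gives the pose at the moment of the call.
- bot.close_job(): hands the job in, once; it reports no verdict.
Trained networks look in the newest picture that a camera, given by its name, has taken for a name from the list of things; names that differ only in an ending like _2 or _b are one class to them, and where a whole thing is asked for, a point or a joint stands for the part that bears it (a point fixed in the world has none). Each returns a list of dicts, best first, with "score" (0 to 1); they miss things now and then, are a little off and sometimes report something else, mostly with a low value. They report only what shows in the picture. A call takes as long as a camera call. They do not tell look-alikes from the thing itself.
- bot.recognise(camera, label): "position" ([column, row] in pixels, amid what is visible of it).
- bot.trace(camera, label): "pixels" (420x560 bool, what is visible of it) and "position" ([column, row] in pixels, amid what is visible of it).
The state is a dict: "clock": time; "qpos": joint angles; "joint_vel": joint speeds; "joint_torque": joint torques, N m; "ee_pos": TCP position; "tool_rot": TCP orientation; "contact_force": force on the tool from outside, world axes, zero at the start; "wrist_torque": the same for the moment, N m; "gripper_width": finger opening in m.
Only numpy, scipy, OpenCV 4.12 (cv2) and the standard library are available. Lean on these libraries where they do the work, as an engineer would, in place of code of your own. Each camera call takes 0.05 s, during which the arm holds its last target. There are 200 camera calls.

TASK

The cast-iron sandwich press stands on the bar mat behind the oil, the vinegar and the pepper mill; get it onto the griddle for the warm-up. First stand all three upright on the serving tray, then fetch the press and lay it on the middle of the griddle plate, its long side parallel to the griddle's front (the knob side): rest one long edge on the plate with the other edge about 15 mm up, tip it down and keep hold of it until it lies flat. Then put the bottles and the mill back, each where it stood on the mat, and leave the salt shaker and the mustard jar where they are.

Things in the scene. Friction and masses are not known exactly. Their poses are not given: they have to be found in the camera images.
- oil_mid (a point): Oil bottle: dark green glass, yellow cap, label with yellow band; loose, 0.22-0.42 kg, upright, 150 mm tall. Point: on its axis, 75 mm above its foot. Body 56 mm in diameter up to 68 mm, straight neck 28 mm in diameter from 91 to 134 mm above the foot, cap 31 mm wide. Too tall to take at half height: pick it by the neck, about 47 mm above this point.
- vinegar_mid (a point): Vinegar bottle: dark red-brown glass, white cap, label with white band; loose, same shape, sizes, weight and point as the oil bottle: pick it by the neck, about 47 mm above this point.
- mill_mid (a point): Pepper mill: light turned wood, steel button on top; loose, 0.28 kg, upright, 150 mm tall. Point: on its axis, 75 mm above its foot. Foot 56 mm in diameter, waist 34 mm, straight round head 42 mm in diameter from 86 to 134 mm above the foot: pick it by the head, about 40 mm above this point.
- press_grip (a point): Sandwich press: black cast-iron plate 75 (x) by 150 (y) by 10 mm, dark wooden bar over its middle; loose, 0.7-0.9 kg. Point: centre of the bar, 52 mm above the underside. Bar 24 mm wide (x), 84 long (y), 24 high, 30 mm of free space below it, a steel strap at each end. x: short way (pinch the bar along x), y: long way, z up. Starts flat on the mat behind the bottles.
- griddle_plate (a point): Table griddle, off and cold, fixed: steel housing 250 (x) by 240 mm (y), on it a flat dark iron plate 205 (x) by 215 mm (y). Point: middle of the plate's top face, 75 mm above the counter. x, y along the plate's sides; the front (-x, runs along y) has a knob; 107 mm from the point on the far side (+x) a steel splash strip rises 17 mm above the plate.
- tray: Serving tray, bare metal, fixed, 170 (x) by 250 mm (y): the side area. Origin: centre of its underside on the counter; floor 4 mm above it, rim 4 mm thick and 12 mm high. The mustard jar stands in its far half (its axis at x 25 to 45 mm); the near half (x below 0) is free.
- mat: Grey-blue rubber bar mat with two red stripes, fixed, 200 (x) by 250 (y) by 8 mm. Origin: centre of its underside on the counter. At the start oil, vinegar and mill stand in a row along y on its near half (x about -40 mm, 65 to 85 mm apart), in any order; the press lies behind them (x about 45 mm) and the salt shaker in a far corner.
- shaker_mid (a point): Salt shaker: white with steel top, loose, 38 mm in diameter, 65 mm tall, on a far corner of the mat. Point: on its axis, 32 mm above its foot. A bystander.
- mustard_mid (a point): Mustard jar: yellow with red lid, loose, 57 mm in diameter, 74 mm tall, on the tray. Point: on its axis, 37 mm above its foot. A bystander.
Not all that is in view belongs to the job. Leave any blue look-alike of the part that bears press_grip alone. Of the things shaped like the part that bears mill_mid, the wooden one is meant.

How it is judged:
By the outcome, as a careful person would: the job done as asked, in the order asked, and still so for the second after the job is handed in, with the robot touching nothing.
It also fails if it takes over 152 s, if anything falls off the work surface, if the arm or the gripper's body presses on something with over 40 N, if the wrist force passes 120 N, or if a joint passes its speed limit or range.

## Working session

There is one attempt and no reset: what is moved stays moved. The work goes in short steps, Python scripts to look and compute and a tool call to move; the robot and the scene stay as the last step left them, time stands still between calls to the robot, and variables do not carry over. Pictures are saved under pics/ and viewed, about 12 in all and at most 16, crops included, and the job is handed in when it is done.

Besides the shell and the picture viewer there is one more tool, called after "Emit:" as name([rows], argument=value, ...), one row to a line, values as JSON. carry_out: Moves the arm, as the interface text tells. Its arguments: {"type":"object","properties":{"moves":{"type":"array"},"grip_force":{"type":"number"}},"required":["moves"]}

```bash
mkdir -p pics; ls
cat > h.py <<'E'
import numpy as np, cv2
from plant import bot
from scipy.spatial.transform import Rotation as R
def cap(n,save=None):
    m=bot.camera_model(n); p,d=bot.capture(n)
    if save: cv2.imwrite('pics/'+save+'.png',cv2.cvtColor(p,cv2.COLOR_RGB2BGR))
    return p,d,m
def pts(d,m,mask=None):
    K=np.array(m['K']);T=np.array(m['extrinsics'])
    v,u=np.nonzero((d>0)&(mask if mask is not None else True)); z=d[v,u]
    P=np.c_[(u-K[0,2])/K[0,0]*z,(v-K[1,2])/K[1,1]*z,z]
    return P@T[:3,:3].T+T[:3,3],u,v
def st():
    s=bot.get_state(); print(round(s['clock'],2),np.round(s['ee_pos'],4),np.round(s['tool_rot'],3),np.round(s['contact_force'],1),round(s['gripper_width'],4),np.round(s['qpos'],2)); return s
E
python3 - <<'E'
from h import *
st()
for c in ['scene','side']:
    p,d,m=cap(c,c+'0'); print(c,np.round(m['extrinsics'],3).tolist(),np.round(m['K'],1).tolist())
    for l in ['oil_mid','vinegar_mid','mill_mid','press_grip','griddle_plate','tray','mat','shaker_mid','mustard_mid']:
        for r in bot.trace(c,l)[:3]:
            P,u,v=pts(d,m,r['pixels'])
            print(l,round(r['score'],2),np.round(r['position']),len(P),np.round(np.median(P,0),3) if len(P) else '',np.round(np.percentile(P,[3,97],axis=0),3).tolist() if len(P) else '')
E
```

```text
pics
0.0 [ 0.1998 -0.5913  0.216 ] [-3.098 -0.509  0.   ] [-0.4  0.2 -0.2] 0.0856 [-1.35  0.28 -0.03  1.27  0.    1.47]
scene [[0.233, 0.81, -0.539, 1.079], [0.972, -0.201, 0.119, -0.157], [-0.012, -0.552, -0.834, 1.077], [0.0, 0.0, 0.0, 1.0]] [[541.4, 0.0, 283.9], [0.0, 541.4, 211.9], [0.0, 0.0, 1.0]]
oil_mid 0.97 [288. 237.] 1015 [ 0.5   -0.023  0.089] [[0.478, -0.045, 0.019], [0.514, 0.003, 0.16]]
vinegar_mid 0.92 [322. 222.] 984 [0.487 0.054 0.089] [[0.463, 0.033, 0.017], [0.501, 0.079, 0.161]]
mill_mid 0.81 [229. 190.] 908 [ 0.343 -0.126  0.085] [[0.32, -0.147, 0.01], [0.354, -0.105, 0.145]]
mill_mid 0.6 [254. 247.] 1011 [ 0.511 -0.096  0.095] [[0.485, -0.118, 0.015], [0.523, -0.073, 0.155]]
press_grip 0.87 [402. 140.] 1557 [0.266 0.336 0.013] [[0.196, 0.293, 0.004], [0.323, 0.386, 0.067]]
press_grip 0.85 [302. 275.] 2267 [ 0.577 -0.01   0.021] [[0.534, -0.076, 0.012], [0.608, 0.064, 0.075]]
griddle_plate 0.68 [152. 282.] 13325 [ 0.534 -0.321  0.076] [[0.39, -0.433, 0.03], [0.63, -0.207, 0.09]]
tray 0.55 [434. 221.] 6003 [0.502 0.329 0.006] [[0.421, 0.196, 0.002], [0.588, 0.435,
[... 1167 characters left out ...]
0.122, 0.075]]
press_grip 0.67 [242. 210.] 806 [0.564 0.025 0.024] [[0.523, -0.066, 0.011], [0.598, 0.07, 0.078]]
griddle_plate 0.88 [330. 160.] 4796 [ 0.515 -0.271  0.075] [[0.392, -0.415, 0.026], [0.628, -0.198, 0.087]]
tray 0.73 [173. 303.] 5231 [0.496 0.337 0.005] [[0.422, 0.199, 0.002], [0.584, 0.436, 0.014]]
mat 0.96 [268. 238.] 1924 [0.463 0.037 0.009] [[0.416, -0.127, 0.002], [0.618, 0.123, 0.013]]
mat 0.18 [242. 209.] 717 [0.564 0.025 0.025] [[0.532, -0.053, 0.015], [0.591, 0.067, 0.076]]
shaker_mid 0.79 [224. 228.] 203 [0.548 0.113 0.055] [[0.54, 0.098, 0.014], [0.562, 0.123, 0.075]]
mustard_mid 0.89 [179. 266.] 611 [0.532 0.281 0.077] [[0.519, 0.253, 0.013], [0.568, 0.303, 0.082]]
```

View pics/scene0.png

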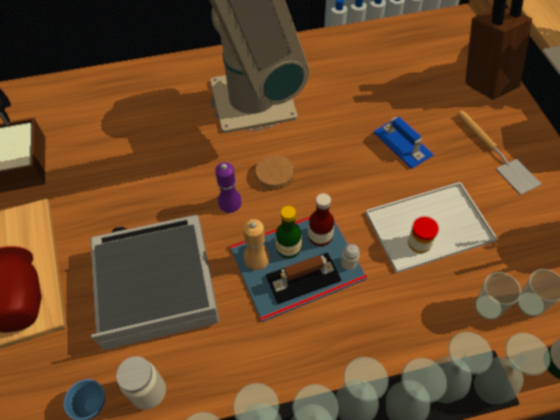

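View pics/side0.png

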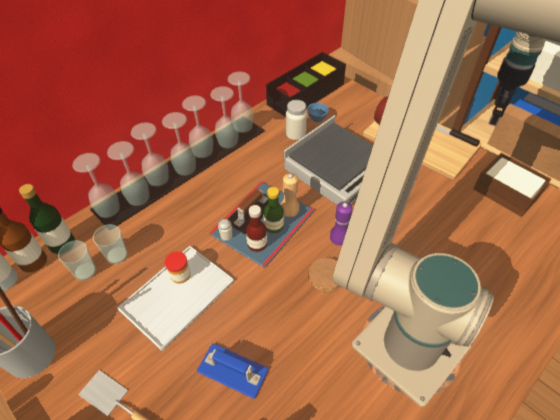

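The scene picture shows the wooden mill at (254,247) and a purple look-alike at (229,190). The black press is at (302,275), with a blue look-alike at (402,140). The wooden mill and the black press, both on the mat, are the ones meant. Next I'll fit precise poses and make an enlarged crop to confirm.

```bash
cat > fit.py <<'E'
from h import *
from scipy.optimize import least_squares
def cloud(cams=('scene','side')):
    out=[];
    for c in cams:
        p,d,m=cap(c); P,u,v=pts(d,m); out.append((P,p[v,u].astype(int),np.array(m['extrinsics'])[:3,3]))
    return out
def axis(cl,xy,z0,z1,r,base):
    """fit circle of radius r to band; per cam and joint"""
    res=[]
    sel=[]
    for P,c,o in cl:
        k=(P[:,2]>base+z0)&(P[:,2]<base+z1)&(np.hypot(P[:,0]-xy[0],P[:,1]-xy[1])<r+.015)
        sel.append(P[k,:2])
    for s in sel+[np.vstack(sel)]:
        if len(s)<15: res.append(None); continue
        f=least_squares(lambda c:np.hypot(*(s-c).T)-r,xy,loss='soft_l1',f_scale=.002); res.append(np.round(f.x,4).tolist())
    return res
def rect(P2):
    (c,(a,b),t)=cv2.minAreaRect(P2.astype(np.float32)); return np.round(c,4),round(a,4),round(b,4),round(t,2)
E
python3 - <<'E'
from fit import *
cl=cloud()
for n,xy in dict(oil=(.49,-.015),vin=(.476,.063)).items(): print(n,axis(cl,xy,.095,.130,.014,.008),axis(cl,xy,.01,.065,.028,.008))
print('mill',axis(cl,(.498,-.088),.09,.13,.021,.008))
print('shaker',axis(cl,(.557,.104),.01,.045,.019,.008)); print('must',axis(cl,(.545,.275),.01,.05,.0285,.004))
P,c,o=cl[0]; Q,c2,_=cl[1]
def box(P,x,y,z): return (P[:,0]>x[0])&(P[:,0]<x[1])&(P[:,1]>y[0])&(P[:,1]<y[1])&(P[:,2]>z[0])&(P[:,2]<z[1])
for n,P,c in (('scene',P,c),('side',Q,c2)):
    dark=c.max(1)<90
    k=box(P,(.35,.68),(-.46,-.18),(.068,.082)); print(n,'griddle z',np.median(P[k,2]),'plate',rect(P[k&dark][:,:2]),'all',rect(P[k][:,:2]))
    k=box(P,(.35,.68),(-.46,-.18),(.087,.1)); print('strip',rect(P[k][:,:2]) if k.sum()>5 else '',k.sum())
    k=box(P,(.38,.65),(.17,.47),(.008,.016)); print('tray',rect(P[k][:,:2]))
    k=box(P,(.50,.64),(-.1,.085),(.055,.08)); print('bar',k.sum(),rect(P[k][:,:2]))
    k=box(P,(.50,.64),(-.1,.085),(.0145,.025)); print('pressplate',rect(P[k&dark][:,:2]),np.median(P[k&dark][:,2]))
    k=box(P,(.38,.66),(-.16,.15),(.005,.013))&((c[:,2]>c[:,0]-0)|((c[:,0]>120)&(c[:,1]<60))); print('mat',rect(P[k][:,:2]))
i=cv2.imread('pics/scene0.png')[160:320,200:390]; cv2.imwrite('pics/crop.png',cv2.resize(i,None,fx=4,fy=3.75,interpolation=cv2.INTER_CUBIC))
E
```

```text
oil [[0.4855, -0.0185], [0.4892, -0.0164], [0.4866, -0.0179]] [[0.4857, -0.0185], [0.489, -0.0159], [0.4867, -0.0175]]
vin [[0.4727, 0.0592], [0.4763, 0.0613], [0.474, 0.06]] [[0.473, 0.0591], [0.4762, 0.0618], [0.4741, 0.0601]]
mill [[0.4955, -0.094], [0.4995, -0.0918], [0.4965, -0.0934]]
shaker [[0.554, 0.1029], [0.56, 0.1043], [0.556, 0.1033]]
must [[0.5424, 0.2745], [0.5486, 0.2753], [0.5456, 0.2751]]
scene griddle z 0.07643675121729276 plate (array([ 0.5143, -0.3205]), 0.2373, 0.2356, 89.89) all (array([ 0.5139, -0.3222]), 0.2357, 0.2384, 1.03)
strip (array([ 0.6267, -0.3199]), 0.0102, 0.238, 1.03) 487
tray (array([0.5207, 0.3186]), 0.266, 0.2724, 2.92)
bar 828 (array([ 0.543 , -0.0079]), 0.0862, 0.1832, 0.64)
pressplate (array([ 0.5533, -0.0113]), 0.1118, 0.1783, 6.22) 0.019469711743796414
mat (array([ 0.5231, -0.009 ]), 0.1976, 0.2491, 10.12)
side griddle z 0.0756656079241318 plate (array([ 0.4374, -0.2461]), 0.1511, 0.0727, 49.68) all (array([ 0.5229, -0.3181]), 0.2159, 0.241, 0.77)
strip (array([ 0.6286, -0.3169]), 0.0101, 0.2351, 0.65) 149
tray (array([0.5062, 0.3172]), 0.1744, 0.2516, 5.72)
bar 299 (array([ 0.5452, -0.0053]), 0.1449, 0.0854, 88.94)
pressplate (array([0.567 , 0.0006]), 0.0714, 0.1555, 5.67) 0.01874959122982789
mat (array([ 0.5213, -0.0039]), 0.1835, 0.249, 9.21)
```

View pics/crop.png

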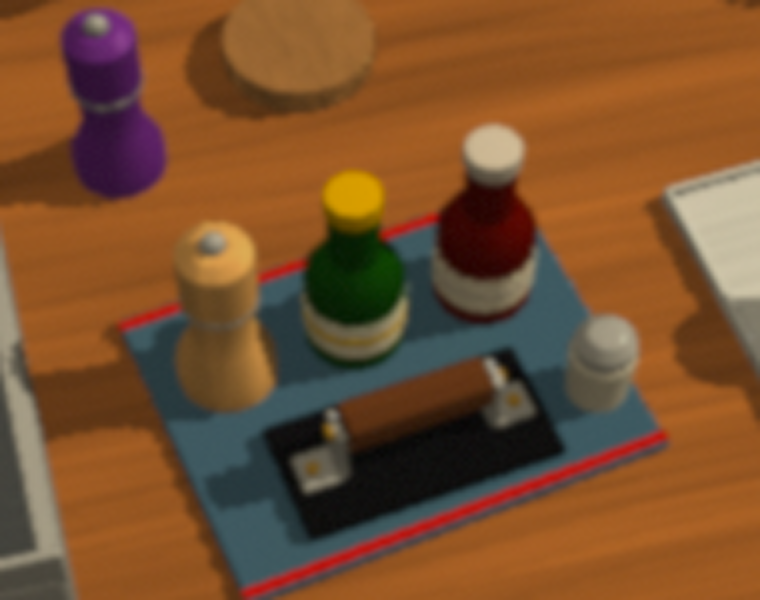

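The crop confirms the targets: the wooden mill, the oil with its yellow cap, the vinegar with its white cap, and the black press with its brown bar. I'll move above the vinegar first, with the jaws along the mat's x.

Emit:
carry_out([
  [0.0183, 0.0435, 0, 0.094, 0],
  [0.0183, 0.0435, 0, 0.094, 0],
  [0.0183, 0.0435, 0, 0.094, 0],
  [0.0183, 0.0435, 0, 0.094, 0],
  [0.0183, 0.0435, 0, 0.094, 0],
], grip_force=50)

```text
clock: 1.6
ee_pos: [0.2919, -0.373, 0.2172]
tool_rot: [2.894, 1.222, 0.0]
contact_force: [0.4, -0.2, -0.1]
gripper_width: 0.0853
```

Emit:
carry_out([
  [0.0183, 0.0435, 0, 0.094, 0],
  [0.0183, 0.0435, 0, 0.094, 0],
  [0.0183, 0.0435, 0, 0.094, 0],
  [0.0183, 0.0435, 0, 0.094, 0],
  [0.0183, 0.0435, 0, 0.094, 0],
])

```text
clock: 2.1
ee_pos: [0.3835, -0.1554, 0.2175]
tool_rot: [2.529, 1.862, 0.001]
contact_force: [0.2, 0.1, -0.0]
gripper_width: 0.0854
```

Emit:
carry_out([
  [0.0183, 0.0435, 0, 0.094, 0],
  [0.0183, 0.0435, 0, 0.094, 0],
  [0.0183, 0.0435, 0, 0.094, 0],
  [0.0183, 0.0435, 0, 0.094, 0],
  [0.0183, 0.0435, 0, 0.094, 0],
])

```text
clock: 2.6
ee_pos: [0.4751, 0.0624, 0.2175]
tool_rot: [2.025, 2.401, 0.001]
contact_force: [0.6, 0.7, 0.6]
gripper_width: 0.0854
```

Run:
```python
from fit import *
s=st()
p,d,m=cap('wrist','w0'); T=np.array(m['extrinsics']);print(np.round(T,3).tolist(),np.round(m['K'],1).tolist())
K=np.array(m['K'])
def wp(mask):
    v,u=np.nonzero(mask&(d>0)); x=(u-K[0,2]);y=(v-K[1,2]); r=np.hypot(x,y)+1e-9; th=r/K[0,0]; z=d[v,u]
    P=np.c_[x/r*np.tan(th)*z,y/r*np.tan(th)*z,z]; return P@T[:3,:3].T+T[:3,3]
for l in ['oil_mid','vinegar_mid','mill_mid','press_grip']:
    for r in bot.trace('wrist',l)[:2]:
        P=wp(r['pixels']); k=P[:,2]>P[:,2].max()-.02
        print(l,r['score'],r['position'],np.round(P.max(0),3),np.round(P[k].min(0),3),np.round(P[k].max(0),3),np.round(np.median(P[k],0),3))
```

```text
2.6 [0.4751 0.0624 0.2175] [2.025e+00 2.401e+00 1.000e-03] [0.6 0.7 0.6] 0.0854 [-0.    0.02 -0.33  1.22 -0.    1.4 ]
[[0.986, 0.162, 0.05, 0.463], [0.169, -0.944, -0.282, 0.134], [0.001, 0.286, -0.958, 0.375], [0.0, 0.0, 0.0, 1.0]] [[325.2, 0.0, 278.5], [0.0, 325.2, 205.8], [0.0, 0.0, 1.0]]
oil_mid 0.68 [278.3, 269.6] [0.528 0.049 0.16 ] [ 0.473 -0.034  0.14 ] [0.503 0.049 0.16 ] [ 0.488 -0.012  0.158]
vinegar_mid 0.76 [277.4, 193.8] [0.513 0.088 0.161] [0.46  0.046 0.144] [0.49  0.076 0.161] [0.475 0.063 0.158]
mill_mid 0.57 [270.9, 335.8] [ 0.544 -0.014  0.159] [ 0.473 -0.079  0.139] [ 0.51  -0.018  0.159] [ 0.496 -0.074  0.142]
mill_mid 0.56 [136.1, 284.5] [0.419 0.06  0.27 ] [0.419 0.059 0.264] [0.419 0.06  0.27 ] [0.419 0.059 0.267]
press_grip 0.56 [346.2, 236.9] [0.62  0.077 0.246] [0.516 0.077 0.246] [0.516 0.077 0.246] [0.516 0.077 0.246]
```

The wrist view puts the vinegar at (0.475, 0.062), which agrees with the fit. Descending and gripping.

Emit:
carry_out([
  [0, 0.0005, -0.03, 0, 0],
  [0, 0, -0.03, 0, 0],
  [0, 0, -0.02, 0, 0],
  [0, 0, -0.009, 0, 0],
  [0, 0, 0, 0, 0],
])

```text
clock: 3.35
ee_pos: [0.4731, 0.0597, 0.127]
tool_rot: [-2.032, -2.393, 0.003]
contact_force: [0.7, 0.1, 0.3]
gripper_width: 0.0851
```

Emit:
carry_out([
  [0, 0, 0, 0, 255],
  [0, 0, 0, 0, 255],
  [0, 0, 0, 0, 255],
  [0, 0, 0, 0, 255],
  [0, 0, 0, 0, 255],
])

```text
clock: 3.85
ee_pos: [0.4753, 0.0609, 0.1293]
tool_rot: [2.03, 2.396, 0.001]
contact_force: [-1.6, 0.3, 6.3]
gripper_width: 0.0289
```

Emit:
carry_out([
  [0, 0, 0, 0, 255],
  [0, 0, 0, 0, 255],
  [0, 0, 0, 0, 255],
  [0, 0, 0, 0, 255],
  [0, 0, 0, 0, 255],
])

```text
clock: 4.35
ee_pos: [0.4753, 0.0609, 0.1293]
tool_rot: [2.03, 2.396, 0.001]
contact_force: [-1.5, 0.1, 7.3]
gripper_width: 0.0292
```

Emit:
carry_out([
  [0, 0, 0.02, 0, 255],
  [0, 0, 0.035, 0, 255],
  [0, 0, 0.035, 0, 255],
  [-0.0025, 0.03, 0, 0, 255],
  [-0.0025, 0.042, 0, 0, 255],
])

```text
clock: 4.85
ee_pos: [0.4707, 0.1326, 0.2195]
tool_rot: [2.034, 2.391, 0.003]
contact_force: [1.5, 0.6, -3.7]
gripper_width: 0.0287
```

Emit:
carry_out([
  [-0.0025, 0.045, 0, 0, 255],
  [-0.0025, 0.045, 0, 0, 255],
  [-0.0025, 0.045, 0, 0, 255],
  [-0.0025, 0.045, 0, 0, 255],
  [-0.0025, 0.042, 0, 0, 255],
])

```text
clock: 5.35
ee_pos: [0.456, 0.3568, 0.2173]
tool_rot: [-2.03, -2.397, 0.002]
contact_force: [0.3, 0.4, -2.6]
gripper_width: 0.0288
```

Emit:
carry_out([
  [-0.002, 0.035, 0, 0, 255],
  [0, 0, 0, 0, 255],
  [0, 0, -0.03, 0, 255],
  [0, 0, -0.03, 0, 255],
  [0, 0, -0.02, 0, 255],
])

```text
clock: 5.85
ee_pos: [0.4534, 0.3884, 0.1352]
tool_rot: [-2.03, -2.396, 0.007]
contact_force: [0.3, -0.1, -1.8]
gripper_width: 0.0289
```

Emit:
carry_out([
  [0, 0, -0.008, 0, 255],
  [0, 0, -0.004, 0, 255],
  [0, 0, -0.002, 0, 255],
  [0, 0, 0, 0, 255],
  [0, 0, 0, 0, 255],
])

```text
clock: 6.35
ee_pos: [0.4562, 0.3905, 0.1254]
tool_rot: [2.03, 2.396, 0.005]
contact_force: [0.8, -0.4, 0.8]
gripper_width: 0.0287
```

Emit:
carry_out([
  [0, 0, 0, 0, 180],
  [0, 0, 0, 0, 90],
  [0, 0, 0, 0, 0],
  [0, 0, 0, 0, 0],
  [0, 0, 0.02, 0, 0],
])

```text
clock: 6.85
ee_pos: [0.4529, 0.3883, 0.1413]
tool_rot: [-2.03, -2.396, 0.01]
contact_force: [0.9, -0.3, 0.4]
gripper_width: 0.0838
```

Emit:
carry_out([
  [0, 0, 0.035, 0, 0],
  [0, 0, 0.038, 0, 0],
  [0.0032, -0.0407, 0, 0, 0],
  [0.0032, -0.0407, 0, 0, 0],
  [0.0032, -0.0407, 0, 0, 0],
])

```text
clock: 7.35
ee_pos: [0.4649, 0.2669, 0.2177]
tool_rot: [2.029, 2.398, 0.002]
contact_force: [1.1, -0.9, 0.1]
gripper_width: 0.0855
```

Emit:
carry_out([
  [0.0032, -0.0407, 0, 0, 0],
  [0.0032, -0.0407, 0, 0, 0],
  [0.0032, -0.0407, 0, 0, 0],
  [0.0032, -0.0407, 0, 0, 0],
  [0.0032, -0.0407, 0, 0, 0],
])

```text
clock: 7.85
ee_pos: [0.4806, 0.0627, 0.2173]
tool_rot: [2.03, 2.397, 0.001]
contact_force: [0.3, -0.1, -0.0]
gripper_width: 0.0854
```

Emit:
carry_out([
  [0.0032, -0.0407, 0, 0, 0],
  [0.0034, -0.0409, 0, 0, 0],
  [0, 0, 0, 0, 0],
  [0, 0, -0.03, 0, 0],
  [0, 0, -0.03, 0, 0],
])

```text
clock: 8.35
ee_pos: [0.4886, -0.0175, 0.1576]
tool_rot: [2.03, 2.394, 0.003]
contact_force: [0.8, -0.1, -0.2]
gripper_width: 0.0856
```

Run:
```python
from fit import *
st(); cl=cloud()
cap('scene','scene1')
print('vin',axis(cl,(.455,.390),.095,.13,.014,.004),axis(cl,(.455,.390),.01,.065,.028,.004))
print('mill',axis(cl,(.4975,-.093),.09,.13,.021,.008)); print('oil',axis(cl,(.487,-.017),.01,.065,.028,.008))
```

```text
8.35 [ 0.4886 -0.0175  0.1576] [2.03  2.394 0.003] [ 0.8 -0.1 -0.2] 0.0856 [-0.17  0.07 -0.4   1.09  0.    1.24]
vin [[0.4536, 0.3891], [0.4574, 0.3914], [0.4556, 0.3902]] [[0.4536, 0.3888], [0.4569, 0.3915], [0.4553, 0.39]]
mill [[0.4956, -0.0941], [0.4991, -0.0913], [0.4961, -0.0938]]
oil [[0.4856, -0.0185], [0.489, -0.0161], [0.4866, -0.0177]]
```

Emit:
carry_out([
  [0, 0, -0.02, 0, 0],
  [0, 0, -0.009, 0, 0],
  [0, 0, 0, 0, 0],
  [0, 0, 0, 0, 255],
  [0, 0, 0, 0, 255],
])

```text
clock: 9.0
ee_pos: [0.4882, -0.0173, 0.1293]
tool_rot: [2.029, 2.396, 0.002]
contact_force: [0.4, -0.7, 0.6]
gripper_width: 0.0587
```

Emit:
carry_out([
  [0, 0, 0, 0, 255],
  [0, 0, 0, 0, 255],
  [0, 0, 0, 0, 255],
  [0, 0, 0, 0, 255],
  [0, 0, 0.02, 0, 255],
])

```text
clock: 9.5
ee_pos: [0.4844, -0.0169, 0.1456]
tool_rot: [-2.027, -2.393, 0.005]
contact_force: [-0.7, 0.3, -2.9]
gripper_width: 0.0289
```

Emit:
carry_out([
  [0, 0, 0.035, 0, 255],
  [0, 0, 0.035, 0, 255],
  [-0.0031, 0.03, 0, 0, 255],
  [-0.0031, 0.042, 0, 0, 255],
  [-0.0031, 0.045, 0, 0, 255],
])

```text
clock: 10.0
ee_pos: [0.4775, 0.1003, 0.2177]
tool_rot: [-2.033, -2.394, 0.0]
contact_force: [0.6, -0.5, -3.0]
gripper_width: 0.0292
```

Emit:
carry_out([
  [-0.0031, 0.045, 0, 0, 255],
  [-0.0031, 0.045, 0, 0, 255],
  [-0.0031, 0.045, 0, 0, 255],
  [-0.0031, 0.043, 0, 0, 255],
  [-0.0028, 0.035, 0, 0, 255],
])

```text
clock: 10.5
ee_pos: [0.4615, 0.3148, 0.217]
tool_rot: [-2.029, -2.397, 0.002]
contact_force: [0.4, 0.6, -2.8]
gripper_width: 0.029
```

Emit:
carry_out([
  [0, 0, 0, 0, 255],
  [0, 0, -0.03, 0, 255],
  [0, 0, -0.03, 0, 255],
  [0, 0, -0.02, 0, 255],
  [0, 0, -0.008, 0, 255],
])

```text
clock: 11.0
ee_pos: [0.4601, 0.3107, 0.1266]
tool_rot: [-2.03, -2.395, 0.01]
contact_force: [-0.7, -1.0, -1.5]
gripper_width: 0.0286
```

Emit:
carry_out([
  [0, 0, -0.004, 0, 255],
  [0, 0, -0.002, 0, 255],
  [0, 0, 0, 0, 255],
  [0, 0, 0, 0, 255],
  [0, 0, 0, 0, 255],
])

```text
clock: 11.5
ee_pos: [0.4638, 0.3131, 0.1251]
tool_rot: [2.03, 2.396, 0.004]
contact_force: [0.7, 0.2, 0.6]
gripper_width: 0.029
```

Emit:
carry_out([
  [0, 0, 0, 0, 180],
  [0, 0, 0, 0, 90],
  [0, 0, 0, 0, 0],
  [0, 0, 0, 0, 0],
  [0, 0, 0.02, 0, 0],
])

```text
clock: 12.0
ee_pos: [0.4604, 0.3114, 0.1415]
tool_rot: [-2.029, -2.395, 0.009]
contact_force: [-0.2, -0.7, 0.5]
gripper_width: 0.0846
```

Emit:
carry_out([
  [0, 0, 0.035, 0, 0],
  [0, 0, 0.038, 0, 0],
  [0.0035, -0.0406, 0, 0, 0],
  [0.0035, -0.0406, 0, 0, 0],
  [0.0035, -0.0406, 0, 0, 0],
])

```text
clock: 12.5
ee_pos: [0.4734, 0.19, 0.2177]
tool_rot: [2.029, 2.398, 0.002]
contact_force: [-0.1, -0.1, -0.3]
gripper_width: 0.0854
```

Emit:
carry_out([
  [0.0035, -0.0406, 0, 0, 0],
  [0.0035, -0.0406, 0, 0, 0],
  [0.0035, -0.0406, 0, 0, 0],
  [0.0035, -0.0406, 0, 0, 0],
  [0.0035, -0.0406, 0, 0, 0],
])

```text
clock: 13.0
ee_pos: [0.4906, -0.0137, 0.2173]
tool_rot: [2.03, 2.397, 0.001]
contact_force: [1.0, -0.3, -0.9]
gripper_width: 0.0854
```

Emit:
carry_out([
  [0.0035, -0.0406, 0, 0, 0],
  [0.0032, -0.0402, 0, 0, 0],
  [0, 0, 0, 0, 0],
  [0, 0, -0.03, 0, 0],
  [0, 0, -0.03, 0, 0],
])

```text
clock: 13.5
ee_pos: [0.4986, -0.0932, 0.1576]
tool_rot: [2.03, 2.394, 0.003]
contact_force: [0.3, -0.7, -0.6]
gripper_width: 0.0855
```

Emit:
carry_out([
  [0, 0, -0.026, 0, 0],
  [0, 0, -0.01, 0, 0],
  [0, 0, 0, 0, 0],
  [0, 0, 0, 0, 255],
  [0, 0, 0, 0, 255],
])

```text
clock: 14.0
ee_pos: [0.4989, -0.0931, 0.1228]
tool_rot: [2.029, 2.395, 0.002]
contact_force: [0.1, -0.7, 1.1]
gripper_width: 0.059
```

Emit:
carry_out([
  [0, 0, 0, 0, 255],
  [0, 0, 0, 0, 255],
  [0, 0, 0, 0, 255],
  [0, 0, 0, 0, 255],
  [0, 0, 0, 0, 255],
])

```text
clock: 14.5
ee_pos: [0.4986, -0.0934, 0.1231]
tool_rot: [2.029, 2.395, 0.001]
contact_force: [-1.6, 0.7, 4.5]
gripper_width: 0.0387
```

Run:
```python
from fit import *
st(); cap('wrist','w1')
p,d,m=cap('scene'); p2=cap('side')[0]
a=cv2.resize(p[140:300,190:350],None,fx=2.5,fy=2.5); b=cv2.resize(p2[140:300,210:370],None,fx=2.5,fy=2.5)
cv2.imwrite('pics/c2.png',cv2.cvtColor(np.hstack([a,b]),cv2.COLOR_RGB2BGR))
```

```text
14.5 [ 0.4986 -0.0934  0.1231] [2.029e+00 2.395e+00 1.000e-03] [-1.6  0.7  4.5] 0.0387 [-0.31  0.14 -0.41  1.02 -0.    1.09]
```

View pics/c2.png

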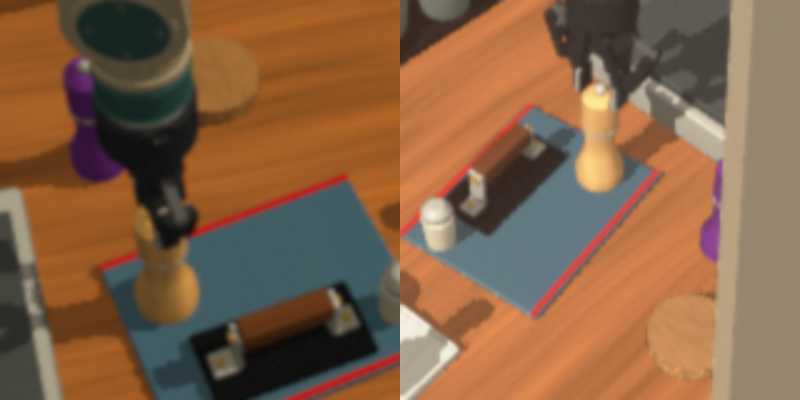

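View pics/w1.png

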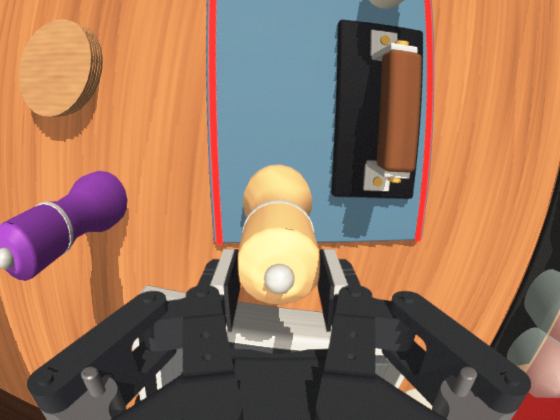

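Run:
```python
from fit import *
cl=cloud()
for lo,hi,r in ((.09,.13,.021),(.005,.02,.028),(.05,.065,.017)): print(axis(cl,(.4985,-.093),lo,hi,r,.008))
```

```text
[[0.4968, -0.0941], [0.5002, -0.092], [0.4978, -0.0933]]
[[0.4957, -0.0943], [0.4999, -0.0921], [0.497, -0.0934]]
[[0.4976, -0.0941], [0.4993, -0.091], [0.498, -0.093]]
```

The wrist picture shows the mill's head between the pads, with the button at (280,278), upright and centred. The opening reads 38.7 mm against the stated 42 mm, so I'll lift it and check.

Emit:
carry_out([
  [0, 0, 0.01, 0, 255],
  [0, 0, 0.01, 0, 255],
  [0, 0, 0.03, 0, 255],
  [0, 0, 0.04, 0, 255],
  [0, 0, 0, 0, 255],
])

```text
clock: 15.25
ee_pos: [0.5017, -0.0942, 0.2177]
tool_rot: [2.024, 2.389, 0.007]
contact_force: [1.4, -0.1, -2.0]
gripper_width: 0.038
```

Run:
```python
from fit import *
st()
cl=cloud()
print(axis(cl,(.4975,-.093),.09,.13,.021,.098),axis(cl,(.4975,-.093),.005,.02,.028,.098))
for P,c,o in cl:
    k=(np.hypot(P[:,0]-.4975,P[:,1]+.093)<.035)&(P[:,2]>.05)&(P[:,2]<.2)&(c[:,0]>c[:,2]+40); print(P[k,2].min(),P[k,2].max())
```

```text
15.25 [ 0.5017 -0.0942  0.2177] [2.024 2.389 0.007] [ 1.4 -0.1 -2. ] 0.038 [-0.31  0.06 -0.28  1.22  0.    1.09]
[[0.4999, -0.0954], [0.5019, -0.0928], [0.5004, -0.0944]] [[0.4999, -0.0968], [0.5021, -0.0952], [0.5007, -0.0962]]
0.10582651474313665 0.19955776088802613
0.0987066834098953 0.19989625891776164
```

Emit:
carry_out([
  [-0.0034, 0.03, 0, 0, 255],
  [-0.0034, 0.042, 0, 0, 255],
  [-0.0034, 0.045, 0, 0, 255],
  [-0.0034, 0.045, 0, 0, 255],
  [-0.0034, 0.045, 0, 0, 255],
])

```text
clock: 15.85
ee_pos: [0.4784, 0.1155, 0.2092]
tool_rot: [-2.03, -2.394, 0.004]
contact_force: [0.8, 0.5, -2.0]
gripper_width: 0.0381
```

Emit:
carry_out([
  [-0.0034, 0.045, 0, 0, 255],
  [-0.0034, 0.042, 0, 0, 255],
  [-0.0031, 0.034, 0, 0, 255],
  [0, 0, 0, 0, 255],
  [0, 0, -0.03, 0, 255],
])

```text
clock: 16.35
ee_pos: [0.4728, 0.2367, 0.1831]
tool_rot: [2.025, 2.396, 0.007]
contact_force: [1.4, -1.1, -2.5]
gripper_width: 0.0382
```

Emit:
carry_out([
  [0, 0, -0.03, 0, 255],
  [0, 0, -0.02, 0, 255],
  [0, 0, -0.008, 0, 255],
  [0, 0, -0.004, 0, 255],
  [0, 0, -0.002, 0, 255],
])

```text
clock: 16.85
ee_pos: [0.4688, 0.2348, 0.1194]
tool_rot: [-2.029, -2.394, 0.004]
contact_force: [-9.3, -2.6, 23.3]
gripper_width: 0.0379
```

Emit:
carry_out([
  [0, 0, 0, 0, 255],
  [0, 0, 0, 0, 255],
  [0, 0, 0, 0, 180],
  [0, 0, 0, 0, 90],
  [0, 0, 0, 0, 0],
])

```text
clock: 17.35
ee_pos: [0.4715, 0.235, 0.1179]
tool_rot: [2.031, 2.396, 0.003]
contact_force: [-0.1, 0.1, -0.2]
gripper_width: 0.0656
```

Emit:
carry_out([
  [0, 0, 0, 0, 0],
  [0, 0, 0.02, 0, 0],
  [0, 0, 0.036, 0, 0],
  [0, 0, 0.044, 0, 0],
  [0.015, -0.04, 0, 0, 0],
])

```text
clock: 17.85
ee_pos: [0.4894, 0.1987, 0.2239]
tool_rot: [2.02, 2.399, 0.018]
contact_force: [1.5, -0.6, 1.2]
gripper_width: 0.0858
```

Emit:
carry_out([
  [0.015, -0.045, 0, 0, 0],
  [0.015, -0.045, 0, 0, 0],
  [0.015, -0.045, 0, 0, 0],
  [0.015, -0.045, 0, 0, 0],
  [0.015, -0.025, 0, 0, 0],
])

```text
clock: 18.35
ee_pos: [0.5612, -0.0133, 0.2171]
tool_rot: [2.034, 2.393, -0.001]
contact_force: [0.0, 1.0, 0.7]
gripper_width: 0.0857
```

Run:
```python
from fit import *
st()
p,d,m=cap('wrist','w2'); T=np.array(m['extrinsics']);K=np.array(m['K'])
v,u=np.nonzero(d>0); x=(u-K[0,2]);y=(v-K[1,2]); r=np.hypot(x,y)+1e-9; th=r/K[0,0]; z=d[v,u]; ok=th<1.2
P=(np.c_[x/r*np.tan(th)*z,y/r*np.tan(th)*z,z]@T[:3,:3].T+T[:3,3]); c=p[v,u].astype(int)
b=ok&(P[:,0]>.5)&(P[:,0]<.64)&(P[:,1]>-.11)&(P[:,1]<.085)
k=b&(P[:,2]>.066)&(P[:,2]<.078)&(c[:,0]>c[:,2]+25); print('bar',k.sum(),rect(P[k][:,:2]),np.median(P[k][:,2]))
k=b&(P[:,2]>.0145)&(P[:,2]<.022)&(c.max(1)<70); print('plate',k.sum(),rect(P[k][:,:2]))
k=ok&(P[:,2]>.004)&(P[:,2]<.012)&(abs(P[:,0]-.52)<.15)&(abs(P[:,1])<.17)&(c[:,2]>c[:,0]); print('mat',rect(P[k][:,:2]),np.median(P[k][:,2]))
cl=cloud()
P,c,_=cl[0]
b=(P[:,0]>.5)&(P[:,0]<.64)&(P[:,1]>-.11)&(P[:,1]<.085)
k=b&(P[:,2]>.066)&(P[:,2]<.078)&(c[:,0]>c[:,2]+25)&(c[:,0]<170); print('bar scene',k.sum(),rect(P[k][:,:2]))
print('mill',axis(cl,(.4705,.2352),.09,.13,.021,.004)); print('oil',axis(cl,(.4627,.3128),.095,.13,.014,.004)); print('must',axis(cl,(.545,.275),.01,.05,.0285,.004))
cap('scene','scene2')
```

```text
18.35 [ 0.5612 -0.0133  0.2171] [ 2.034e+00  2.393e+00 -1.000e-03] [0.  1.  0.7] 0.0857 [-0.14  0.16 -0.17  1.24 -0.    1.27]
bar 2114 (array([ 0.5701, -0.0049]), 0.0241, 0.0978, 7.88) 0.0721239689344621
plate 5595 (array([ 0.5701, -0.0045]), 0.0738, 0.1493, 8.26)
mat (array([ 0.5291, -0.007 ]), 0.1902, 0.2489, 9.88) 0.008446113992462118
bar scene 425 (array([ 0.5699, -0.0056]), 0.0231, 0.0994, 7.22)
mill [[0.4656, 0.2343], [0.4695, 0.2364], [0.4672, 0.2351]]
oil [[0.4614, 0.3119], [0.4651, 0.3145], [0.4631, 0.3129]]
must [[0.5425, 0.2745], [0.5491, 0.2752], [0.5439, 0.2755]]
```

View pics/w2.png

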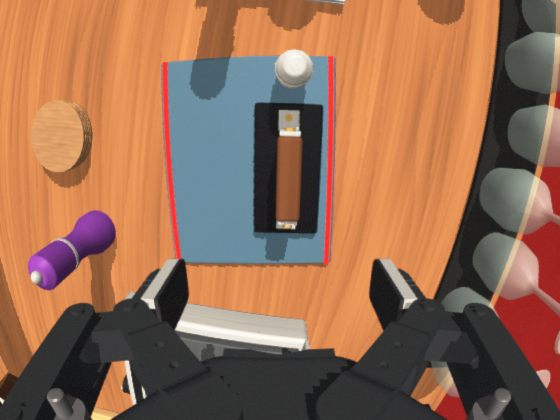

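The wrist picture shows the press lying along the mat, its bar at about (289,178), and the three stand clear on the tray. Next I'll centre over the bar, half close, and measure where the fingertips really are. The moves can't tilt the tool, so I plan to take the bar by its top with the fingertips. I can then tip the press against the splash strip inside the grip.

Emit:
carry_out([
  [0.0095, 0.0048, -0.03, -0.025, 140],
  [0, 0, -0.03, 0, 140],
  [0, 0, 0, 0, 140],
  [0, 0, 0, 0, 140],
  [0, 0, 0, 0, 140],
])

```text
clock: 19.05
ee_pos: [0.5709, -0.0046, 0.1588]
tool_rot: [2.058, 2.371, 0.002]
contact_force: [0.8, 0.6, -0.8]
gripper_width: 0.0385
```

Run:
```python
from fit import *
s=st(); e=s['ee_pos']
for c in ('scene','side'):
    p,d,m=cap(c); P,u,v=pts(d,m)
    k=(np.hypot(P[:,0]-e[0],P[:,1]-e[1])<.05)&(P[:,2]>.085)&(P[:,2]<.3)
    q=P[k]; 
    for lo in (-1,0,1):
        w=q[(q[:,0]<e[0]-.005) if lo<0 else (q[:,0]>e[0]+.005) if lo>0 else slice(None)]
        print(c,lo,len(w),np.round(np.percentile(w[:,2],[0,1,3]),4)-e[2] if len(w) else '',np.round(w[w[:,2]<w[:,2].min()+.006].mean(0),3) if len(w) else '')
```

```text
19.05 [ 0.5709 -0.0046  0.1588] [2.058e+00 2.371e+00 2.000e-03] [ 0.8  0.6 -0.8] 0.0385 [-0.12  0.22 -0.23  1.12  0.    1.31]
scene -1 76 [0.01815763 0.01825763 0.02055763] [ 0.551 -0.015  0.18 ]
scene 0 518 [0.01595763 0.02105763 0.02465763] [ 0.569 -0.013  0.178]
scene 1 442 [0.01595763 0.02345763 0.02905763] [ 0.594 -0.011  0.178]
side -1 399 [0.01945763 0.02355763 0.02745763] [ 0.546 -0.     0.181]
side 0 667 [0.01755763 0.02095763 0.02435763] [0.576 0.001 0.18 ]
side 1 251 [0.01755763 0.02005763 0.02235763] [0.592 0.001 0.18 ]
```

Run:
```python
from fit import *
e=bot.get_state()['ee_pos']; out=[]
for c in ('scene','side'):
    p,d,m=cap(c); K=np.array(m['K']);T=np.array(m['extrinsics'])
    q=(e-T[:3,3])@T[:3,:3]; uv=K@q/q[2]; u,v=int(uv[0]),int(uv[1]); 
    q2=(e-[0,0,.017]-T[:3,3])@T[:3,:3]; w=K@q2/q2[2]
    a=np.ascontiguousarray(cv2.resize(p[v-40:v+40,u-35:u+35],None,fx=5,fy=5,interpolation=cv2.INTER_CUBIC))
    for z,col in ((uv,(255,0,0)),(w,(0,255,0))): cv2.circle(a,(int((z[0]-u+35)*5),int((z[1]-v+40)*5)),4,col,-1)
    out.append(a); 
    dd=d[v-12:v+14:2,u-14:u+15:2]; print(c,np.round(q[2],3)); print(np.round(dd,2))
cv2.imwrite('pics/c3.png',cv2.cvtColor(np.hstack(out),cv2.COLOR_RGB2BGR))
```

```text
scene 1.057
[[1.25 1.25 1.25 1.05 1.25 1.25 0.97 0.96 0.97 0.97 0.97 0.97 0.93 0.93
  0.93]
 [1.24 1.25 1.25 1.24 1.24 1.24 0.97 0.97 0.97 0.97 1.24 1.24 0.93 0.93
  0.93]
 [1.24 1.24 1.24 1.24 1.24 1.24 1.24 0.97 0.98 0.99 0.99 0.94 0.94 0.93
  0.93]
 [1.24 1.24 1.24 1.24 1.24 1.24 1.24 0.99 0.98 0.98 0.94 0.93 0.93 0.93
  0.93]
 [1.23 1.23 1.23 1.24 1.24 1.23 1.24 0.99 0.98 0.98 0.94 0.93 0.92 0.92
  0.93]
 [1.23 1.23 1.23 1.24 1.23 1.23 1.23 1.   0.98 0.96 0.95 0.93 0.92 0.93
  0.93]
 [1.23 1.23 1.23 1.23 1.23 1.23 1.23 1.   1.   0.97 0.96 0.94 0.93 0.94
  0.95]
 [1.23 1.22 1.23 1.23 1.23 1.22 1.23 1.01 1.02 0.97 0.96 0.94 0.95 0.97
  0.98]
 [1.22 1.22 1.23 1.23 1.22 1.22 1.22 1.02 1.02 0.98 0.96 0.97 1.02 1.22
  1.22]
 [1.22 1.22 1.22 1.22 1.22 1.22 1.22 1.03 1.02 1.01 1.01 1.22 1.22 1.23
  1.22]
 [1.22 1.22 1.22 1.22 1.22 1.21 1.22 1.21 1.22 1.22 1.22 1.22 1.22 1.22
  1.22]
 [1.22 1.22 1.22 1.22 1.22 1.21 0.   1.22 1.21 1.22 1.21 1.21 1.22 1.15
  1.14]
 [1.22 1.22 1.21 1.21 1.21 1.22 1.21 1.21 1.21 1.21 1.22 1.14 1.14 1.14
  1.14]]
side 1.206
[[1.46 1.18 1.17 1.18 1.19 1.2  1.46
[... 303 characters left out ...]
43 1.43 1.44 1.43 1.43 1.16 1.16 1.16 1.16 1.17 1.43
  1.44]
 [1.44 1.44 1.43 1.43 1.44 1.43 1.43 1.44 1.17 1.17 1.17 1.17 1.43 1.44
  1.43]
 [1.43 1.43 1.43 1.43 1.42 1.43 1.43 1.43 1.43 1.17 1.17 1.43 1.42 1.42
  1.42]
 [1.42 1.42 1.42 1.43 1.42 1.42 1.42 1.42 1.42 1.42 1.42 1.42 1.42 1.42
  1.43]
 [1.42 1.41 1.42 1.42 1.41 1.42 1.42 1.41 1.41 1.42 1.42 1.42 1.42 1.42
  1.41]
 [1.41 1.41 1.41 1.41 1.41 1.41 1.41 1.4  1.41 1.41 1.41 1.41 1.41 1.4
  1.4 ]
 [1.41 1.41 1.4  1.4  1.41 1.41 1.4  1.4  1.4  1.4  1.41 1.4  1.39 1.39
  1.39]
 [1.4  1.4  1.39 1.4  1.4  1.4  1.4  1.4  1.4  1.4  1.4  1.39 1.38 1.39
  1.39]
 [1.39 1.39 1.4  1.39 1.39 1.39 1.39 1.39 1.39 1.39 1.38 1.38 1.38 1.38
  1.38]]
```

View pics/c3.png

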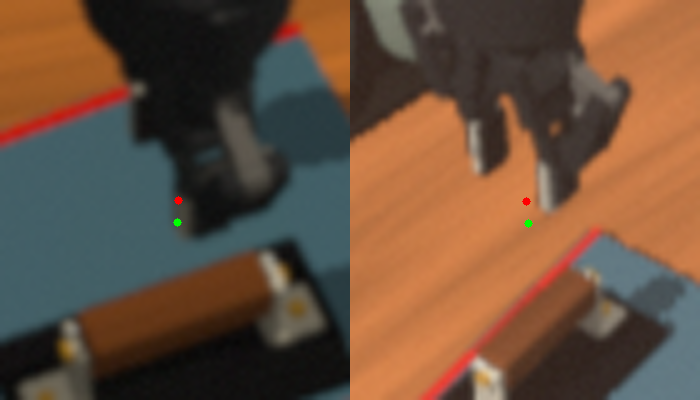

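Emit:
carry_out([
  [0, 0, -0.03, 0, 140],
  [0, 0, -0.03, 0, 140],
  [0, 0, -0.02, 0, 140],
  [0, 0, -0.007, 0, 140],
  [0, 0, 0, 0, 140],
])

```text
clock: 19.75
ee_pos: [0.5694, -0.0051, 0.0696]
tool_rot: [-2.06, -2.37, 0.001]
contact_force: [0.5, 0.0, -0.5]
gripper_width: 0.0383
```

Run:
```python
from fit import *
e=st()['ee_pos']; out=[]
for c in ('scene','side'):
    p,d,m=cap(c); K=np.array(m['K']);T=np.array(m['extrinsics'])
    def pr(X): q=(np.array(X)-T[:3,3])@T[:3,:3]; w=K@q/q[2]; return w[:2]
    u,v=pr(e).astype(int)
    a=np.ascontiguousarray(cv2.resize(p[v-40:v+40,u-35:u+35],None,fx=5,fy=5,interpolation=cv2.INTER_CUBIC))
    j=np.array([.99,.14,0])
    for s in (-1,1):
        z=pr(e+s*.0193*j); cv2.circle(a,(int((z[0]-u+35)*5),int((z[1]-v+40)*5)),3,(255,0,0),-1)
        z=pr(e+s*.0193*j-[0,0,.014]); cv2.circle(a,(int((z[0]-u+35)*5),int((z[1]-v+40)*5)),3,(0,255,0),-1)
    out.append(a)
cv2.imwrite('pics/c4.png',cv2.cvtColor(np.hstack(out),cv2.COLOR_RGB2BGR))
```

```text
19.75 [ 0.5694 -0.0051  0.0696] [-2.06e+00 -2.37e+00  1.00e-03] [ 0.5  0.  -0.5] 0.0383 [-0.12  0.3  -0.33  0.94 -0.    1.31]
```

View pics/c4.png

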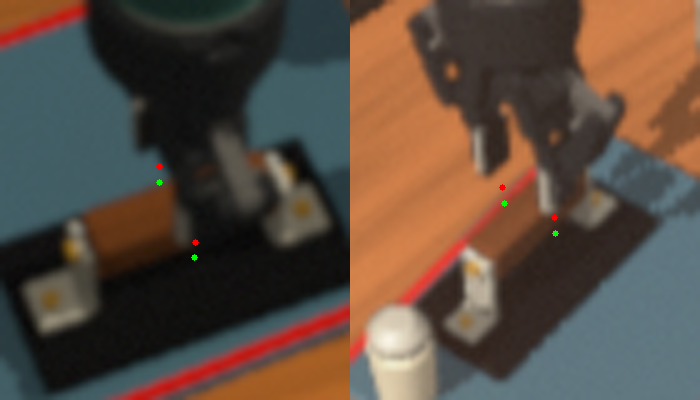

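Emit:
carry_out([
  [0, 0, 0, 0, 255],
  [0, 0, 0, 0, 255],
  [0, 0, 0, 0, 255],
  [0, 0, 0, 0, 255],
  [0, 0, 0, 0, 255],
], grip_force=30)

```text
clock: 20.35
ee_pos: [0.5701, -0.0051, 0.0703]
tool_rot: [2.06, 2.371, 0.0]
contact_force: [-0.5, 0.2, 0.0]
gripper_width: 0.0001
```

The fingers shut fully with no bar between them, so the tips end above 0.072 m while the TCP reads 0.070. They stand well short of the stated 17 mm. I'll touch down gently with the fingers shut to calibrate.

Emit:
carry_out([
  [0, 0, -0.002, 0, 255],
  [0, 0, -0.001, 0, 255],
  [0, 0, -0.001, 0, 255],
  [0, 0, 0, 0, 255],
  [0, 0, 0, 0, 255],
])

```text
clock: 20.85
ee_pos: [0.5699, -0.0051, 0.066]
tool_rot: [-2.06, -2.371, 0.0]
contact_force: [-0.9, -0.5, 0.3]
gripper_width: 0.0001
```

Run:
```python
from fit import *
e=st()['ee_pos']
p,d,m=cap('wrist'); T=np.array(m['extrinsics']);K=np.array(m['K'])
v,u=np.nonzero(d>0); x=(u-K[0,2]);y=(v-K[1,2]); r=np.hypot(x,y)+1e-9; th=r/K[0,0]; z=d[v,u]
P=(np.c_[x/r*np.tan(th)*z,y/r*np.tan(th)*z,z]@T[:3,:3].T+T[:3,3])
k=(np.hypot(P[:,0]-e[0],P[:,1]-e[1])<.03)&(P[:,2]>.076); q=P[k]; print(k.sum(),np.round(np.percentile(q[:,2],[0,1,3,10]),4) if len(q) else '')
i=cv2.resize(p[200:420,180:380],None,fx=2.5,fy=2.5); cv2.imwrite('pics/w3.png',cv2.cvtColor(i,cv2.COLOR_RGB2BGR))
for n in ('scene','side'):
    p,d,m=cap(n); Q,_,_=pts(d,m); 
    k=(np.hypot(Q[:,0]-e[0],Q[:,1]-e[1])<.02)&(Q[:,2]>.0745); print(n,np.round(np.sort(Q[k,2])[:8],4))
```

```text
20.85 [ 0.5699 -0.0051  0.066 ] [-2.06  -2.371  0.   ] [-0.9 -0.5  0.3] 0.0001 [-0.12  0.3  -0.33  0.94  0.    1.31]
26570 [0.084  0.0909 0.0999 0.1234]
scene [0.0746 0.0747 0.0749 0.0749 0.075  0.075  0.075  0.0752]
side [0.0747 0.0748 0.0749 0.0751 0.076  0.076  0.0761 0.0772]
```

View pics/w3.png

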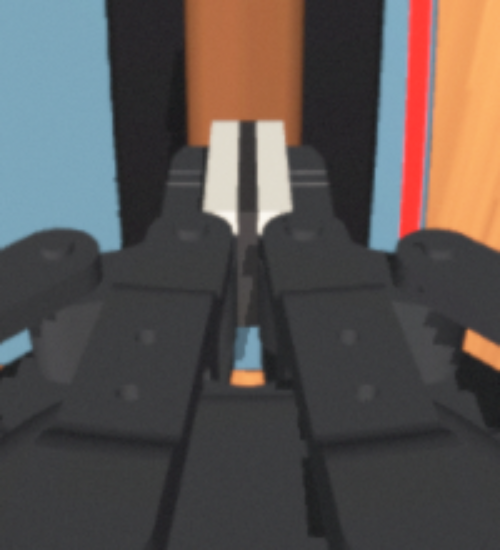

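The wrist picture shows the shut pad tips at about (248,120) in the crop, still above the bar. Wrist depth puts them about 17 mm above the reported TCP. I'll continue down to contact.

Emit:
carry_out([
  [0, 0, -0.002, 0, 255],
  [0, 0, -0.002, 0, 255],
  [0, 0, -0.001, 0, 255],
  [0, 0, 0, 0, 255],
  [0, 0, 0, 0, 255],
])

```text
clock: 21.5
ee_pos: [0.57, -0.0051, 0.061]
tool_rot: [-2.06, -2.371, 0.0]
contact_force: [-0.0, 0.4, -0.5]
gripper_width: 0.0001
```

Emit:
carry_out([
  [0, 0, -0.001, 0, 255],
  [0, 0, -0.001, 0, 255],
  [0, 0, 0, 0, 255],
  [0, 0, 0, 0, 255],
  [0, 0, 0, 0, 255],
])

```text
clock: 22.0
ee_pos: [0.57, -0.0051, 0.0591]
tool_rot: [-2.061, -2.371, -0.0]
contact_force: [0.2, 0.8, 0.3]
gripper_width: -0.0001
```

Emit:
carry_out([
  [0, 0, -0.001, 0, 255],
  [0, 0, -0.001, 0, 255],
  [0, 0, 0, 0, 255],
  [0, 0, 0, 0, 255],
  [0, 0, 0, 0, 255],
])

```text
clock: 22.5
ee_pos: [0.5702, -0.0051, 0.0579]
tool_rot: [2.06, 2.371, 0.0]
contact_force: [-0.6, -0.2, 5.5]
gripper_width: -0.0002
```

Emit:
carry_out([
  [0, 0, -0.001, 0, 255],
  [0, 0, -0.001, 0, 255],
  [0, 0, 0, 0, 255],
  [0, 0, 0, 0, 255],
  [0, 0, 0, 0, 255],
])

```text
clock: 23.0
ee_pos: [0.5703, -0.0051, 0.0578]
tool_rot: [2.06, 2.371, 0.001]
contact_force: [-6.6, 0.4, 16.4]
gripper_width: -0.0001
```

Contact came with the TCP at 0.058, so the shut tips stand 14 mm behind the reported TCP and I'll use that offset from here on. Now I'll open, go lower, and take the bar by its top 7–8 mm.

Emit:
carry_out([
  [0, 0, 0.015, 0, 255],
  [0, 0, 0, 0, 140],
  [0, 0, 0, 0, 140],
  [0, 0, 0, 0, 140],
  [0, 0, -0.01, 0, 140],
], grip_force=60)

```text
clock: 23.5
ee_pos: [0.5709, -0.0052, 0.0602]
tool_rot: [2.06, 2.37, 0.002]
contact_force: [0.2, 1.2, 0.0]
gripper_width: 0.0384
```

Emit:
carry_out([
  [0, 0, -0.01, 0, 140],
  [0, 0, -0.003, 0, 140],
  [0, 0, 0, 0, 140],
  [0, 0, 0, 0, 255],
  [0, 0, 0, 0, 255],
])

```text
clock: 24.0
ee_pos: [0.5697, -0.0052, 0.047]
tool_rot: [-2.06, -2.371, 0.001]
contact_force: [-0.3, -0.5, -1.7]
gripper_width: 0.0222
```

Emit:
carry_out([
  [0, 0, 0, 0, 255],
  [0, 0, 0, 0, 255],
  [0, 0, 0, 0, 255],
  [0, 0, 0, 0, 255],
  [0, 0, 0, 0, 255],
])

```text
clock: 24.5
ee_pos: [0.5697, -0.0052, 0.0471]
tool_rot: [-2.06, -2.371, 0.001]
contact_force: [-1.3, -0.6, -0.2]
gripper_width: 0.0224
```

Emit:
carry_out([
  [0, 0, 0.005, 0, 255],
  [0, 0, 0.01, 0, 255],
  [0, 0, 0.02, 0, 255],
  [0, 0, 0.025, 0, 255],
  [0, 0, 0, 0, 255],
])

```text
clock: 25.0
ee_pos: [0.5737, -0.0054, 0.111]
tool_rot: [2.056, 2.366, 0.008]
contact_force: [1.9, -0.2, -5.9]
gripper_width: 0.0222
```

Run:
```python
from fit import *
e=st()['ee_pos']; out=[]
for c in ('scene','side'):
    p,d,m=cap(c); K=np.array(m['K']);T=np.array(m['extrinsics'])
    q=(e-T[:3,3])@T[:3,:3]; u,v=(K@q/q[2])[:2].astype(int)
    out.append(cv2.resize(p[v-40:v+60,u-50:u+50],None,fx=4,fy=4,interpolation=cv2.INTER_CUBIC))
cv2.imwrite('pics/c5.png',cv2.cvtColor(np.hstack(out),cv2.COLOR_RGB2BGR))
```

```text
25.0 [ 0.5737 -0.0054  0.111 ] [2.056 2.366 0.008] [ 1.9 -0.2 -5.9] 0.0222 [-0.12  0.26 -0.29  1.02  0.    1.31]
```

View pics/c5.png

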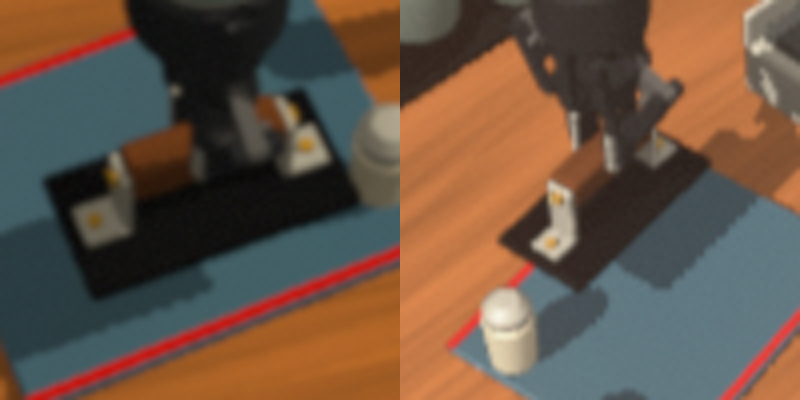

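The crops show the press lifted level, held at the middle of its bar, with the shaker untouched. Now I'll measure the griddle plate.

Run:
```python
from fit import *
out=[]
for n in ('scene','side'):
    p,d,m=cap(n); P,u,v=pts(d,m); c=p[v,u].astype(int)
    k=(P[:,0]>.37)&(P[:,0]<.66)&(P[:,1]>-.46)&(P[:,1]<-.18)&(P[:,2]>.06)&(P[:,2]<.1)
    Q=P[k]; g=c[k].mean(1)
    # profile along x for |y+.32|<.04
    s=abs(Q[:,1]+.32)<.04
    print(n); 
    for x in np.arange(.385,.645,.005):
        w=s&(abs(Q[:,0]-x)<.0025); 
        if w.sum(): print(round(x,3),int(g[w].mean()),round(np.median(Q[w,2]),4),end=' | ')
    print(); s=abs(Q[:,0]-.51)<.04
    for y in np.arange(-.45,-.19,.005):
        w=s&(abs(Q[:,1]-y)<.0025)
        if w.sum(): print(round(y,3),int(g[w].mean()),round(np.median(Q[w,2]),4),end=' | ')
    print()
    i0=p[:]; 
p=cv2.imread('pics/scene2.png'); cv2.imwrite('pics/g.png',cv2.resize(p[200:350,80:230],None,fx=4,fy=4,interpolation=cv2.INTER_CUBIC))
```

```text
scene
0.385 141 0.0625 | 0.39 120 0.0632 | 0.395 55 0.0641 | 0.4 30 0.0636 | 0.405 55 0.0635 | 0.415 75 0.075 | 0.42 72 0.0764 | 0.425 69 0.076 | 0.43 69 0.0763 | 0.435 69 0.0764 | 0.44 69 0.0766 | 0.445 68 0.0762 | 0.45 68 0.0766 | 0.455 67 0.0769 | 0.46 67 0.0767 | 0.465 68 0.0759 | 0.47 68 0.0766 | 0.475 67 0.0765 | 0.48 67 0.0761 | 0.485 67 0.0766 | 0.49 66 0.0765 | 0.495 66 0.0767 | 0.5 67 0.0764 | 0.505 66 0.0764 | 0.51 66 0.0761 | 0.515 67 0.0765 | 0.52 66 0.0769 | 0.525 61 0.0767 | 0.53 48 0.0765 | 0.535 43 0.0763 | 0.54 42 0.0764 | 0.545 42 0.0764 | 0.55 42 0.0771 | 0.555 42 0.0766 | 0.56 43 0.0767 | 0.565 42 0.0765 | 0.57 43 0.0765 | 0.575 42 0.0768 | 0.58 42 0.0763 | 0.585 42 0.0761 | 0.59 42 0.0765 | 0.595 44 0.0766 | 0.6 57 0.0763 | 0.605 64 0.0762 | 0.61 66 0.0768 | 0.615 76 0.077 | 0.625 126 0.0933 | 0.63 87 0.0798 | 
-0.44 90 0.0611 | -0.435 100 0.0625 | -0.43 85 0.0721 | -0.425 64 0.0764 | -0.42 59 0.076 | -0.415 58 0.0765 | -0.41 57 0.0765 | -0.405 57 0.0764 | -0.4 59 0.0765 | -0.395 57 0.0766 | -0.39 59 0.0762 | -0.385 58 0.077 | -0.38 57 0.0764 | -0.375 58 0.0764 
[... 548 characters left out ...]
0766 | -0.22 61 0.0766 | -0.215 76 0.0755 | -0.21 121 0.0632 | -0.205 122 0.062 | -0.2 76 0.061 | 
side
0.555 76 0.0754 | 0.56 73 0.0751 | 0.565 67 0.0753 | 0.57 71 0.0758 | 0.575 74 0.0762 | 0.58 72 0.0766 | 0.585 68 0.0761 | 0.59 68 0.076 | 0.595 74 0.0754 | 0.6 85 0.076 | 0.605 92 0.0759 | 0.61 93 0.0765 | 0.615 95 0.0759 | 0.62 101 0.0748 | 0.625 126 0.0806 | 0.63 145 0.0895 | 
-0.275 96 0.0755 | -0.27 78 0.0753 | -0.265 70 0.0754 | -0.26 71 0.0757 | -0.255 69 0.0743 | -0.25 73 0.0765 | -0.245 80 0.0757 | -0.24 80 0.075 | -0.235 83 0.0756 | -0.23 84 0.0752 | -0.225 80 0.0756 | -0.22 85 0.0749 | -0.215 87 0.0739 | -0.21 110 0.067 | -0.205 155 0.0623 | -0.2 163 0.0618 | -0.195 150 0.0612 |
```

View pics/g.png

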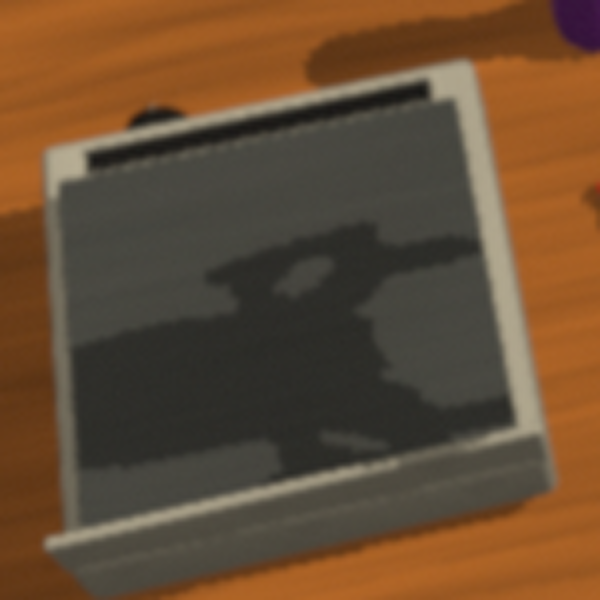

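The crop shows the plate's front edge near row 170 with the knob at (158,120), and the splash strip along row 480 on the far side. Measured plate: middle about (0.5175, -0.3213), yaw about 0.015, strip face at x about 0.6245. I'll carry the press over it.

Emit:
carry_out([
  [0, 0, 0.03, 0, 255],
  [0, 0, 0.028, 0, 255],
  [0, -0.025, 0, -0.014, 255],
  [0, -0.035, 0, -0.014, 255],
  [0, -0.04, 0, -0.014, 255],
])

```text
clock: 25.7
ee_pos: [0.5688, -0.1049, 0.1634]
tool_rot: [-2.106, -2.327, 0.001]
contact_force: [1.2, -0.4, -7.4]
gripper_width: 0.0224
```

Emit:
carry_out([
  [0, -0.04, 0, -0.014, 255],
  [0, -0.04, 0, -0.014, 255],
  [0, -0.04, 0, -0.014, 255],
  [0, -0.04, 0, -0.014, 255],
  [0, -0.035, 0, -0.014, 255],
])

```text
clock: 26.2
ee_pos: [0.5687, -0.3015, 0.1627]
tool_rot: [-2.189, -2.248, 0.001]
contact_force: [0.7, 0.6, -5.7]
gripper_width: 0.0221
```

Emit:
carry_out([
  [0, -0.0211, 0, -0.014, 255],
  [0, 0, -0.02, 0, 255],
  [0, 0, -0.015, 0, 255],
  [0, 0, 0, 0, 255],
  [0, 0, 0, 0, 255],
])

```text
clock: 26.7
ee_pos: [0.569, -0.3194, 0.1285]
tool_rot: [-2.202, -2.235, 0.001]
contact_force: [-0.1, -0.6, -7.6]
gripper_width: 0.022
```

```bash
cat > press.py <<'E'
from fit import *
def press(e,zlo=.08):
    """plane of the press plate from scene+side+wrist clouds"""
    for n in ('scene','side'):
        p,d,m=cap(n); P,u,v=pts(d,m); c=p[v,u].astype(int)
        k=(abs(P[:,0]-e[0])<.055)&(abs(P[:,1]-e[1])<.085)&(P[:,2]>zlo)&(P[:,2]<e[2]-.005)&(c.max(1)<60)&(c[:,0]-c[:,2]<15)
        Q=P[k]
        if len(Q)<60: print(n,len(Q)); continue
        idx=np.ones(len(Q),bool)
        for _ in range(5):
            A=np.c_[Q[:,0]-e[0],Q[:,1]-e[1],np.ones(len(Q))]; f=np.linalg.lstsq(A[idx],Q[idx,2],rcond=None)[0]; r=Q[:,2]-A@f; idx=abs(r)<.003
        print(n,len(Q),idx.sum(),'slope x,y deg',np.round(np.degrees(np.arctan(f[:2])),1),'top z at tcp',round(f[2],4),rect(Q[idx][:,:2]))
E
python3 - <<'E'
from press import *
e=st()['ee_pos']; press(e)
E
```

```text
26.7 [ 0.569  -0.3194  0.1285] [-2.202e+00 -2.235e+00  1.000e-03] [-0.1 -0.6 -7.6] 0.022 [-0.61  0.38 -0.07  1.12  0.    0.94]
scene 1676 1423 slope x,y deg [-0.6  0.1] top z at tcp 0.1008 (array([ 0.5686, -0.3196]), 0.0762, 0.1503, 1.19)
side 47
```

The press is level and square to the strip. I'll lower it next to the strip and advance to touch it.

Emit:
carry_out([
  [0, 0, -0.01, 0, 255],
  [0, 0, -0.003, 0, 255],
  [0.008, 0, 0, 0, 255],
  [0.006, 0, 0, 0, 255],
  [0, 0, 0, 0, 255],
], grip_force=30)

```text
clock: 27.3
ee_pos: [0.5859, -0.3216, 0.1176]
tool_rot: [2.203, 2.236, 0.001]
contact_force: [1.1, -0.6, -7.4]
gripper_width: 0.022
```

Emit:
carry_out([
  [0.002, 0, 0, 0, 255],
  [0, 0, 0, 0, 255],
  [0, 0, 0, 0, 255],
  [0, 0, 0, 0, 255],
  [0, 0, 0, 0, 255],
])

```text
clock: 27.8
ee_pos: [0.5859, -0.3212, 0.1172]
tool_rot: [-2.206, -2.237, 0.0]
contact_force: [-1.0, -0.2, -7.2]
gripper_width: 0.022
```

Emit:
carry_out([
  [0.002, 0, 0, 0, 255],
  [0, 0, 0, 0, 255],
  [0, 0, 0, 0, 255],
  [0, 0, 0, 0, 255],
  [0, 0, 0, 0, 255],
])

```text
clock: 28.3
ee_pos: [0.5875, -0.3211, 0.1169]
tool_rot: [-2.206, -2.236, 0.001]
contact_force: [-2.6, 0.7, -6.7]
gripper_width: 0.0223
```

Emit:
carry_out([
  [0.002, 0, 0, 0, 255],
  [0, 0, 0, 0, 255],
  [0, 0, 0, 0, 255],
  [0, 0, 0, 0, 255],
  [0, 0, 0, 0, 255],
])

```text
clock: 28.8
ee_pos: [0.5878, -0.3211, 0.1168]
tool_rot: [-2.204, -2.234, 0.005]
contact_force: [-6.8, 0.7, -4.5]
gripper_width: 0.0218
```

Run:
```python
from press import *
e=st()['ee_pos']; press(e)
```

```text
28.8 [ 0.5878 -0.3211  0.1168] [-2.204 -2.234  0.005] [-6.8  0.7 -4.5] 0.0218 [-0.6   0.42 -0.04  1.11 -0.    0.96]
scene 1453 1273 slope x,y deg [-0.2 -0.1] top z at tcp 0.0892 (array([ 0.5853, -0.3212]), 0.073, 0.1499, 0.61)
side 13
```

Touched the strip at x 0.587, as predicted. Now I'll ease the grip and push along the arc to tip it.

Emit:
carry_out([
  [0.002, 0, 0.001, 0, 255],
  [0.002, 0, 0.001, 0, 255],
  [0.002, 0, 0.001, 0, 255],
  [0, 0, 0, 0, 255],
  [0, 0, 0, 0, 255],
], grip_force=20)

```text
clock: 29.4
ee_pos: [0.5886, -0.321, 0.1176]
tool_rot: [-2.2, -2.227, 0.018]
contact_force: [-13.0, -0.7, -6.3]
gripper_width: 0.022
```

Emit:
carry_out([
  [0.002, 0, 0.001, 0, 255],
  [0.002, 0, 0.001, 0, 255],
  [0.002, 0, 0.001, 0, 255],
  [0, 0, 0, 0, 255],
  [0, 0, 0, 0, 255],
])

```text
clock: 29.9
ee_pos: [0.5916, -0.3208, 0.12]
tool_rot: [-2.197, -2.223, 0.024]
contact_force: [-19.1, -1.7, -3.8]
gripper_width: 0.022
```

Run:
```python
from press import *
e=st()['ee_pos']; press(e)
```

```text
29.9 [ 0.5916 -0.3208  0.12  ] [-2.197 -2.223  0.024] [-19.1  -1.7  -3.8] 0.022 [-0.59  0.43 -0.02  1.14 -0.01  0.97]
scene 1452 1267 slope x,y deg [-4.9 -0.1] top z at tcp 0.0914 (array([ 0.5854, -0.3211]), 0.0731, 0.1501, 0.82)
side 13
```

Emit:
carry_out([
  [0.002, 0, 0.001, 0, 255],
  [0.002, 0, 0.001, 0, 255],
  [0, 0, 0, 0, 255],
  [0, 0, 0, 0, 255],
  [0, 0, 0, 0, 255],
])

```text
clock: 30.5
ee_pos: [0.5945, -0.3208, 0.122]
tool_rot: [-2.196, -2.222, 0.026]
contact_force: [-21.0, -2.6, -2.9]
gripper_width: 0.0223
```

Emit:
carry_out([
  [0.002, 0, 0.001, 0, 255],
  [0.002, 0, 0.001, 0, 255],
  [0, 0, 0, 0, 255],
  [0, 0, 0, 0, 255],
  [0, 0, 0, 0, 255],
])

```text
clock: 31.0
ee_pos: [0.599, -0.3206, 0.1244]
tool_rot: [-2.196, -2.222, 0.025]
contact_force: [-20.0, -1.6, -0.6]
gripper_width: 0.0217
```

Run:
```python
from press import *
e=st()['ee_pos']; press(e)
```

```text
31.0 [ 0.599  -0.3206  0.1244] [-2.196 -2.222  0.025] [-20.   -1.6  -0.6] 0.0217 [-0.58  0.44  0.01  1.16 -0.01  0.98]
scene 1516 1288 slope x,y deg [-12.4  -0.5] top z at tcp 0.093 (array([ 0.5858, -0.3212]), 0.0717, 0.1498, 0.8)
side 8
```

The press is tipped 12.4°. A bit more, then I'll firm up the grip and back away.

Emit:
carry_out([
  [0.0015, 0, 0.0007, 0, 255],
  [0, 0, 0, 0, 255],
  [0, 0, 0, 0, 255],
  [0, 0, 0, 0, 255],
  [0, 0, 0, 0, 255],
])

```text
clock: 31.6
ee_pos: [0.5994, -0.3206, 0.1246]
tool_rot: [-2.195, -2.221, 0.028]
contact_force: [-22.7, -1.5, -1.0]
gripper_width: 0.0222
```

Emit:
carry_out([
  [0, 0, 0, 0, 255],
  [0, 0, 0, 0, 255],
  [-0.006, 0, 0.001, 0, 255],
  [-0.006, 0, 0.002, 0, 255],
  [-0.006, 0, 0.002, 0, 255],
], grip_force=50)

```text
clock: 32.1
ee_pos: [0.5941, -0.3213, 0.1326]
tool_rot: [2.205, 2.236, 0.003]
contact_force: [0.1, -0.2, -6.3]
gripper_width: 0.0221
```

Emit:
carry_out([
  [-0.01, 0, 0.002, 0, 255],
  [0, 0, 0, 0, 255],
  [0, 0, 0, 0, 255],
  [0, 0, 0, 0, 255],
  [0, 0, 0, 0, 255],
])

```text
clock: 32.6
ee_pos: [0.5841, -0.3213, 0.135]
tool_rot: [2.205, 2.237, 0.001]
contact_force: [0.2, -0.1, -8.0]
gripper_width: 0.0226
```

Run:
```python
from press import *
e=st()['ee_pos']; press(e)
```

```text
32.6 [ 0.5841 -0.3213  0.135 ] [2.205e+00 2.237e+00 1.000e-03] [ 0.2 -0.1 -8. ] 0.0226 [-0.6   0.4  -0.04  1.14  0.    0.96]
scene 1730 1447 slope x,y deg [-9.5 -0.4] top z at tcp 0.1042 (array([ 0.5752, -0.3216]), 0.0748, 0.15, 1.01)
side 18
```

The tilt holds at 9.5°, which puts the raised edge about 12 mm up. I'll repeat the push a little further to reach about 15 mm.

Emit:
carry_out([
  [0.01, 0, -0.003, 0, 255],
  [0.008, 0, -0.003, 0, 255],
  [0.006, 0, -0.001, 0, 255],
  [0.004, 0, 0, 0, 255],
  [0.003, 0, 0.001, 0, 255],
], grip_force=30)

```text
clock: 33.2
ee_pos: [0.6021, -0.3208, 0.1262]
tool_rot: [-2.194, -2.22, 0.032]
contact_force: [-26.3, -1.4, 4.4]
gripper_width: 0.0223
```

Emit:
carry_out([
  [0.003, 0, 0.001, 0, 255],
  [0.001, 0, 0, 0, 255],
  [0, 0, 0, 0, 255],
  [0, 0, 0, 0, 255],
  [0, 0, 0, 0, 255],
])

```text
clock: 33.7
ee_pos: [0.6081, -0.3207, 0.1279]
tool_rot: [-2.196, -2.222, 0.026]
contact_force: [-21.4, -0.5, 2.6]
gripper_width: 0.0223
```

Run:
```python
from press import *
e=st()['ee_pos']; press(e)
```

```text
33.7 [ 0.6081 -0.3207  0.1279] [-2.196 -2.222  0.026] [-21.4  -0.5   2.6] 0.0223 [-0.57  0.45  0.03  1.17 -0.01  0.99]
scene 1505 1218 slope x,y deg [-21.4  -0.5] top z at tcp 0.092 (array([ 0.5879, -0.3214]), 0.0685, 0.1497, 0.5)
side 3
```

Emit:
carry_out([
  [0, 0, 0, 0, 255],
  [0, 0, 0, 0, 255],
  [-0.008, 0, 0.003, 0, 255],
  [-0.008, 0, 0.005, 0, 255],
  [-0.009, 0, 0.005, 0, 255],
], grip_force=50)

```text
clock: 34.3
ee_pos: [0.5946, -0.3215, 0.1431]
tool_rot: [2.204, 2.236, 0.002]
contact_force: [0.8, -0.9, -7.2]
gripper_width: 0.0219
```

Emit:
carry_out([
  [-0.02, 0, 0.003, 0, 255],
  [-0.02, 0, 0, 0, 255],
  [0, 0, 0, 0, 255],
  [0, 0, 0, 0, 255],
  [0, 0, 0, 0, 255],
])

```text
clock: 34.8
ee_pos: [0.5549, -0.3217, 0.1467]
tool_rot: [2.204, 2.235, 0.001]
contact_force: [0.3, 0.2, -7.3]
gripper_width: 0.0224
```

Run:
```python
from press import *
e=st()['ee_pos']; press(e)
```

```text
34.8 [ 0.5549 -0.3217  0.1467] [2.204e+00 2.235e+00 1.000e-03] [ 0.3  0.2 -7.3] 0.0224 [-0.63  0.35 -0.08  1.14  0.    0.93]
scene 1735 1451 slope x,y deg [-17.3  -0.7] top z at tcp 0.112 (array([ 0.5394, -0.3223]), 0.0737, 0.15, 0.77)
side 47
```

The tilt is now 17°, a little more than needed. I'll ease it back to about 11.5° against the plate here. Then I'll lift slightly, go to the middle, rest the edge and tip it down.

Emit:
carry_out([
  [0, 0, -0.01, 0, 255],
  [0, 0, -0.006, 0, 255],
  [0, 0, -0.003, 0, 255],
  [0, 0, 0, 0, 255],
  [0, 0, 0, 0, 255],
], grip_force=25)

```text
clock: 35.4
ee_pos: [0.5535, -0.3211, 0.1266]
tool_rot: [-2.206, -2.237, -0.0]
contact_force: [-0.6, 0.6, -5.3]
gripper_width: 0.0221
```

Emit:
carry_out([
  [-0.002, 0, -0.001, 0, 255],
  [-0.002, 0, -0.001, 0, 255],
  [-0.002, 0, -0.001, 0, 255],
  [0, 0, 0, 0, 255],
  [0, 0, 0, 0, 255],
])

```text
clock: 35.9
ee_pos: [0.5489, -0.3219, 0.1256]
tool_rot: [2.203, 2.235, 0.002]
contact_force: [0.8, 1.6, 5.1]
gripper_width: 0.0219
```

Run:
```python
from press import *
e=st()['ee_pos']; press(e)
```

```text
35.9 [ 0.5489 -0.3219  0.1256] [2.203e+00 2.235e+00 2.000e-03] [0.8 1.6 5.1] 0.0219 [-0.63  0.35 -0.12  1.09  0.    0.92]
scene 1658 1377 slope x,y deg [-14.   -0.1] top z at tcp 0.0916 (array([ 0.5356, -0.3221]), 0.0736, 0.1501, 1.08)
side 46
```

The tipping works, down to 14° now. A little more.

Emit:
carry_out([
  [-0.002, 0, -0.001, 0, 255],
  [-0.002, 0, 0, 0, 255],
  [0, 0, 0, 0, 255],
  [0, 0, 0, 0, 255],
  [0, 0, 0, 0, 255],
])

```text
clock: 36.5
ee_pos: [0.5444, -0.3219, 0.1247]
tool_rot: [2.204, 2.235, 0.0]
contact_force: [1.0, 2.3, 7.3]
gripper_width: 0.0223
```

Run:
```python
from press import *
e=st()['ee_pos']; press(e)
```

```text
36.5 [ 0.5444 -0.3219  0.1247] [2.204 2.235 0.   ] [1.  2.3 7.3] 0.0223 [-0.64  0.35 -0.13  1.09 -0.    0.92]
scene 1608 1338 slope x,y deg [-10.2  -0.3] top z at tcp 0.0908 (array([ 0.5347, -0.3222]), 0.0753, 0.1499, 1.12)
side 43
```

About 10.2°, so the raised edge stands 13–15 mm up. I'll lift it slightly, shift to the middle and rest the edge again.

Emit:
carry_out([
  [0, 0, 0.005, 0, 255],
  [-0.008, 0, 0, 0, 255],
  [-0.008, 0, 0, 0, 255],
  [0, 0, 0, 0, 255],
  [0, 0, -0.003, 0, 255],
], grip_force=40)

```text
clock: 37.1
ee_pos: [0.5256, -0.3208, 0.1253]
tool_rot: [-2.205, -2.234, 0.003]
contact_force: [-7.7, 4.3, 15.3]
gripper_width: 0.0218
```

Emit:
carry_out([
  [0, 0, -0.001, 0, 255],
  [0, 0, 0, 0, 255],
  [0, 0, 0, 0, 255],
  [0, 0, 0, 0, 255],
  [0, 0, 0, 0, 255],
])

```text
clock: 37.6
ee_pos: [0.5259, -0.3208, 0.1255]
tool_rot: [-2.205, -2.235, 0.003]
contact_force: [-6.6, 3.1, 5.2]
gripper_width: 0.0221
```

Run:
```python
from press import *
e=st()['ee_pos']; press(e)
```

```text
37.6 [ 0.5259 -0.3208  0.1255] [-2.205 -2.235  0.003] [-6.6  3.1  5.2] 0.0221 [-0.65  0.32 -0.16  1.09 -0.    0.91]
scene 1581 1291 slope x,y deg [-11.9   0.2] top z at tcp 0.091 (array([ 0.5147, -0.3209]), 0.0751, 0.1499, 0.7)
side 43
```

The edge rests in the middle with the other edge about 15 mm up (11.9° measured). Tipping it down gradually.

Emit:
carry_out([
  [-0.002, 0, -0.001, 0, 255],
  [-0.002, 0, -0.001, 0, 255],
  [-0.002, 0, -0.001, 0, 255],
  [0, 0, 0, 0, 255],
  [0, 0, 0, 0, 255],
], grip_force=25)

```text
clock: 38.2
ee_pos: [0.524, -0.3209, 0.1247]
tool_rot: [2.202, 2.235, 0.007]
contact_force: [-2.0, 5.6, 10.2]
gripper_width: 0.0223
```

Emit:
carry_out([
  [-0.002, 0, -0.001, 0, 255],
  [-0.002, 0, -0.001, 0, 255],
  [0, 0, 0, 0, 255],
  [0, 0, 0, 0, 255],
  [0, 0, 0, 0, 255],
])

```text
clock: 38.7
ee_pos: [0.5219, -0.3211, 0.1239]
tool_rot: [2.199, 2.233, 0.011]
contact_force: [-0.4, 6.3, 12.5]
gripper_width: 0.0223
```

Run:
```python
from press import *
e=st()['ee_pos']; press(e)
```

```text
38.7 [ 0.5219 -0.3211  0.1239] [2.199 2.233 0.011] [-0.4  6.3 12.5] 0.0223 [-0.66  0.31 -0.18  1.07  0.01  0.89]
scene 1551 1292 slope x,y deg [-8.2  0. ] top z at tcp 0.0902 (array([ 0.5136, -0.3211]), 0.0752, 0.15, 0.74)
side 49
```

Emit:
carry_out([
  [-0.002, 0, -0.0015, 0, 255],
  [-0.002, 0, -0.0015, 0, 255],
  [0, 0, -0.001, 0, 255],
  [0, 0, 0, 0, 255],
  [0, 0, 0, 0, 255],
], grip_force=20)

```text
clock: 39.3
ee_pos: [0.5161, -0.3217, 0.1198]
tool_rot: [2.201, 2.233, 0.005]
contact_force: [-3.9, 5.6, 13.8]
gripper_width: 0.0223
```

Emit:
carry_out([
  [-0.001, 0, -0.0015, 0, 255],
  [0, 0, -0.001, 0, 255],
  [0, 0, 0, 0, 255],
  [0, 0, 0, 0, 255],
  [0, 0, 0, 0, 255],
])

```text
clock: 39.8
ee_pos: [0.5141, -0.3218, 0.1183]
tool_rot: [2.202, 2.234, 0.003]
contact_force: [-7.3, 6.4, 20.4]
gripper_width: 0.0222
```

Run:
```python
from press import *
e=st()['ee_pos']; press(e)
```

```text
39.8 [ 0.5141 -0.3218  0.1183] [2.202 2.234 0.003] [-7.3  6.4 20.4] 0.0222 [-0.67  0.31 -0.2   1.06  0.    0.89]
scene 1517 1279 slope x,y deg [-0.9  0.1] top z at tcp 0.0869 (array([ 0.5128, -0.3216]), 0.0767, 0.1505, 0.53)
side 73 59 slope x,y deg [-0.3  1.2] top z at tcp 0.0854 (array([ 0.5116, -0.2755]), 0.0687, 0.0626, 1.55)
```

The press lies flat, within 1°. I'll press lightly to settle it, unload, and let go.

Emit:
carry_out([
  [0, 0, -0.001, 0, 255],
  [0, 0, 0, 0, 255],
  [0, 0, 0.003, 0, 255],
  [0, 0, 0.002, 0, 255],
  [0, 0, 0, 0, 255],
])

```text
clock: 40.4
ee_pos: [0.5136, -0.3218, 0.1179]
tool_rot: [2.204, 2.235, 0.001]
contact_force: [-1.0, 2.5, 7.2]
gripper_width: 0.0221
```

Emit:
carry_out([
  [0, 0, 0, 0, 190],
  [0, 0, 0, 0, 150],
  [0, 0, 0, 0, 100],
  [0, 0, 0, 0, 60],
  [0, 0, 0.03, 0, 60],
])

```text
clock: 40.9
ee_pos: [0.5092, -0.3189, 0.1416]
tool_rot: [-2.199, -2.23, 0.002]
contact_force: [-0.2, -0.0, 0.0]
gripper_width: 0.0651
```

Emit:
carry_out([
  [0, 0, 0.035, 0, 0],
  [0, 0, 0.035, 0, 0],
  [0, 0.03, 0, 0, 0],
  [0, 0.045, 0, 0, 0],
  [0, 0.045, 0, 0, 0],
])

```text
clock: 41.4
ee_pos: [0.5127, -0.2008, 0.2164]
tool_rot: [2.207, 2.234, 0.0]
contact_force: [1.1, -0.4, -0.4]
gripper_width: 0.0852
```

Run:
```python
from press import *
st(); press(np.array([.515,-.321,.118]))
cl=cloud()
for n,xy,z0,z1,r in (('mill',(.468,.235),.09,.128,.021),('oil',(.463,.313),.095,.13,.014),('vin',(.455,.390),.095,.13,.014)): print(n,axis(cl,xy,z0,z1,r,.004),axis(cl,xy,.008,.05,.028,.004))
```

```text
41.4 [ 0.5127 -0.2008  0.2164] [2.207 2.234 0.   ] [ 1.1 -0.4 -0.4] 0.0852 [-0.49  0.14 -0.19  1.23 -0.    1.07]
scene 1500 1287 slope x,y deg [-0.4  0.1] top z at tcp 0.0863 (array([ 0.5127, -0.3217]), 0.0768, 0.1496, 0.67)
side 191 154 slope x,y deg [ 0.4 -1.3] top z at tcp 0.0868 (array([ 0.5105, -0.2865]), 0.0721, 0.089, 2.05)
mill [[0.4655, 0.2343], [0.4692, 0.2365], [0.4671, 0.2352]] [[0.462, 0.2358], [0.4721, 0.2347], [0.4654, 0.2351]]
oil [[0.4614, 0.312], [0.4649, 0.3144], [0.4629, 0.3129]] [[0.4615, 0.3117], [0.4645, 0.3143], [0.463, 0.3128]]
vin [[0.4536, 0.389], [0.457, 0.3914], [0.4555, 0.3901]] [[0.4535, 0.3889], [0.4566, 0.3913], [0.4549, 0.3898]]
```

The press lies flat and is released. Scene and side agree: slope under 0.5° along x, middle about (0.5145, -0.3205). Now the mill goes back, this time taken lower on its straight head.

Emit:
carry_out([
  [-0.0045, 0.0437, 0, 0, 0],
  [-0.0045, 0.0437, 0, 0, 0],
  [-0.0045, 0.0437, 0, 0, 0],
  [-0.0045, 0.0437, 0, 0, 0],
  [-0.0045, 0.0437, 0, 0, 0],
], grip_force=50)

```text
clock: 42.1
ee_pos: [0.4906, 0.0174, 0.2163]
tool_rot: [2.208, 2.234, 0.0]
contact_force: [0.7, -0.1, -0.0]
gripper_width: 0.0854
```

Emit:
carry_out([
  [-0.0045, 0.0437, 0, 0, 0],
  [-0.0045, 0.0437, 0, 0, 0],
  [-0.0045, 0.0437, 0, 0, 0],
  [-0.0045, 0.0437, 0, 0, 0],
  [-0.0046, 0.0434, 0, 0, 0],
])

```text
clock: 42.6
ee_pos: [0.4685, 0.2363, 0.2163]
tool_rot: [2.207, 2.234, 0.001]
contact_force: [1.4, -0.4, 0.4]
gripper_width: 0.0852
```

Emit:
carry_out([
  [0, 0, 0, 0, 0],
  [0, 0, -0.04, 0, 0],
  [0, 0, -0.04, 0, 0],
  [0, 0, -0.035, 0, 0],
  [0, 0, -0.0172, 0, 0],
])

```text
clock: 43.1
ee_pos: [0.466, 0.2331, 0.0804]
tool_rot: [-2.207, -2.234, 0.008]
contact_force: [-0.5, -0.9, -0.2]
gripper_width: 0.0854
```

Emit:
carry_out([
  [0, 0, 0, 0, 0],
  [0, 0, 0, 0, 255],
  [0, 0, 0, 0, 255],
  [0, 0, 0, 0, 255],
  [0, 0, 0, 0, 255],
])

```text
clock: 43.6
ee_pos: [0.4687, 0.2358, 0.086]
tool_rot: [2.205, 2.236, 0.004]
contact_force: [-1.0, -0.4, 5.4]
gripper_width: 0.041
```

Emit:
carry_out([
  [0, 0, 0, 0, 255],
  [0, 0, 0, 0, 255],
  [0, 0, 0, 0, 255],
  [0, 0, 0, 0, 255],
  [0, 0, 0, 0, 255],
])

```text
clock: 44.1
ee_pos: [0.4687, 0.2359, 0.086]
tool_rot: [2.204, 2.236, 0.004]
contact_force: [-1.9, -0.6, 6.7]
gripper_width: 0.0411
```

Emit:
carry_out([
  [0, 0, 0.02, 0, 255],
  [0, 0, 0.035, 0, 255],
  [0, 0, 0.035, 0, 255],
  [0.0038, -0.03, 0, 0, 255],
  [0.0038, -0.042, 0, 0, 255],
])

```text
clock: 44.6
ee_pos: [0.4766, 0.1644, 0.176]
tool_rot: [2.2, 2.24, 0.006]
contact_force: [0.1, -1.8, -2.8]
gripper_width: 0.0408
```

Emit:
carry_out([
  [0.0038, -0.045, 0, 0, 255],
  [0.0038, -0.045, 0, 0, 255],
  [0.0038, -0.045, 0, 0, 255],
  [0.0038, -0.045, 0, 0, 255],
  [0.0038, -0.042, 0, 0, 255],
])

```text
clock: 45.1
ee_pos: [0.4936, -0.0603, 0.1741]
tool_rot: [2.206, 2.237, -0.0]
contact_force: [0.6, 0.5, -3.3]
gripper_width: 0.0407
```

Emit:
carry_out([
  [0.0036, -0.0343, 0, 0, 255],
  [0, 0, 0, 0, 255],
  [0, 0, -0.03, 0, 255],
  [0, 0, -0.03, 0, 255],
  [0, 0, -0.015, 0, 255],
])

```text
clock: 45.6
ee_pos: [0.4952, -0.0916, 0.0964]
tool_rot: [-2.203, -2.234, 0.003]
contact_force: [-1.4, -0.3, -2.1]
gripper_width: 0.0408
```

Emit:
carry_out([
  [0, 0, -0.006, 0, 255],
  [0, 0, -0.003, 0, 255],
  [0, 0, -0.0015, 0, 255],
  [0, 0, 0, 0, 255],
  [0, 0, 0, 0, 255],
])

```text
clock: 46.1
ee_pos: [0.4988, -0.0929, 0.09]
tool_rot: [2.204, 2.236, 0.002]
contact_force: [-1.2, 0.6, 2.1]
gripper_width: 0.0406
```

Run:
```python
from fit import *
st(); cl=cloud()
print('mill',axis(cl,(.4975,-.093),.09,.128,.021,.008),axis(cl,(.4975,-.093),.004,.03,.028,.008))
```

```text
46.1 [ 0.4988 -0.0929  0.09  ] [2.204e+00 2.236e+00 2.000e-03] [-1.2  0.6  2.1] 0.0406 [-0.31  0.17 -0.44  0.95  0.    1.24]
mill [[0.5067, -0.0905], [0.4976, -0.0925], [0.4994, -0.0924]] [[0.4955, -0.0938], [0.4999, -0.0923], [0.4967, -0.0934]]
```

Emit:
carry_out([
  [0, 0, 0, 0, 180],
  [0, 0, 0, 0, 90],
  [0, 0, 0, 0, 0],
  [0, 0, 0, 0, 0],
  [0, 0, 0.03, 0, 0],
])

```text
clock: 46.7
ee_pos: [0.4939, -0.0917, 0.115]
tool_rot: [-2.2, -2.231, 0.006]
contact_force: [0.1, 1.1, -0.8]
gripper_width: 0.0852
```

Emit:
carry_out([
  [0, 0, 0.045, 0, 0],
  [0, 0, 0.045, 0, 0],
  [-0.0034, 0.0406, 0, 0, 0],
  [-0.0034, 0.0406, 0, 0, 0],
  [-0.0034, 0.0406, 0, 0, 0],
])

```text
clock: 47.2
ee_pos: [0.4878, 0.0299, 0.2092]
tool_rot: [2.207, 2.234, 0.002]
contact_force: [0.4, -0.6, -1.0]
gripper_width: 0.0856
```

Emit:
carry_out([
  [-0.0034, 0.0406, 0, 0, 0],
  [-0.0034, 0.0406, 0, 0, 0],
  [-0.0034, 0.0406, 0, 0, 0],
  [-0.0034, 0.0406, 0, 0, 0],
  [-0.0034, 0.0406, 0, 0, 0],
])

```text
clock: 47.7
ee_pos: [0.4701, 0.2336, 0.2085]
tool_rot: [2.206, 2.237, 0.0]
contact_force: [1.4, 0.1, -0.0]
gripper_width: 0.0855
```

Emit:
carry_out([
  [-0.0034, 0.0406, 0, 0, 0],
  [-0.0038, 0.0406, 0, 0, 0],
  [0, 0, 0, 0, 0],
  [0, 0, -0.04, 0, 0],
  [0, 0, -0.04, 0, 0],
])

```text
clock: 48.2
ee_pos: [0.4649, 0.3139, 0.1291]
tool_rot: [2.204, 2.236, 0.007]
contact_force: [0.1, -0.1, -1.7]
gripper_width: 0.0853
```

Emit:
carry_out([
  [0, 0, -0.035, 0, 0],
  [0, 0, -0.0135, 0, 0],
  [0, 0, 0, 0, 0],
  [0, 0, 0, 0, 255],
  [0, 0, 0, 0, 255],
])

```text
clock: 48.7
ee_pos: [0.4652, 0.314, 0.0824]
tool_rot: [2.205, 2.236, 0.006]
contact_force: [0.1, 0.4, -0.6]
gripper_width: 0.059
```

Emit:
carry_out([
  [0, 0, 0, 0, 255],
  [0, 0, 0, 0, 255],
  [0, 0, 0, 0, 255],
  [0, 0, 0, 0, 255],
  [0, 0, 0, 0, 255],
])

```text
clock: 49.2
ee_pos: [0.464, 0.3137, 0.0817]
tool_rot: [2.205, 2.237, 0.003]
contact_force: [-2.6, -0.2, 5.6]
gripper_width: 0.0273
```

Emit:
carry_out([
  [0, 0, 0.02, 0, 255],
  [0, 0, 0.035, 0, 255],
  [0, 0, 0.035, 0, 255],
  [0.003, -0.03, 0, 0, 255],
  [0.003, -0.042, 0, 0, 255],
])

```text
clock: 49.7
ee_pos: [0.4706, 0.2422, 0.1717]
tool_rot: [2.201, 2.24, 0.006]
contact_force: [1.1, -1.0, -3.3]
gripper_width: 0.0273
```

Emit:
carry_out([
  [0.003, -0.045, 0, 0, 255],
  [0.003, -0.045, 0, 0, 255],
  [0.003, -0.045, 0, 0, 255],
  [0.003, -0.045, 0, 0, 255],
  [0.003, -0.043, 0, 0, 255],
])

```text
clock: 50.2
ee_pos: [0.4835, 0.0164, 0.1697]
tool_rot: [-2.206, -2.237, 0.001]
contact_force: [-0.4, 0.2, -1.8]
gripper_width: 0.0274
```

Emit:
carry_out([
  [0.0031, -0.0353, 0, 0, 255],
  [0, 0, 0, 0, 255],
  [0, 0, -0.03, 0, 255],
  [0, 0, -0.03, 0, 255],
  [0, 0, -0.015, 0, 255],
])

```text
clock: 50.7
ee_pos: [0.4847, -0.0163, 0.0923]
tool_rot: [-2.203, -2.234, 0.004]
contact_force: [-1.3, 0.7, -2.8]
gripper_width: 0.027
```

Emit:
carry_out([
  [0, 0, -0.006, 0, 255],
  [0, 0, -0.003, 0, 255],
  [0, 0, -0.0015, 0, 255],
  [0, 0, 0, 0, 255],
  [0, 0, 0, 0, 255],
])

```text
clock: 51.2
ee_pos: [0.4886, -0.0171, 0.0857]
tool_rot: [2.204, 2.236, 0.003]
contact_force: [-0.5, -0.3, 0.0]
gripper_width: 0.0276
```

Run:
```python
from fit import *
st(); cl=cloud()
print('oil',axis(cl,(.487,-.017),.01,.065,.028,.008)); print('mill',axis(cl,(.4975,-.093),.09,.128,.021,.008))
```

```text
51.2 [ 0.4886 -0.0171  0.0857] [2.204 2.236 0.003] [-0.5 -0.3  0. ] 0.0276 [-0.17  0.15 -0.49  0.93  0.    1.39]
oil [[0.4868, -0.019], [0.4901, -0.0164], [0.4878, -0.018]]
mill [[0.4957, -0.0946], [0.4995, -0.0926], [0.4964, -0.0946]]
```

Emit:
carry_out([
  [0, 0, 0, 0, 180],
  [0, 0, 0, 0, 90],
  [0, 0, 0, 0, 0],
  [0, 0, 0, 0, 0],
  [0, 0, 0.03, 0, 0],
])

```text
clock: 51.8
ee_pos: [0.4833, -0.0165, 0.1112]
tool_rot: [-2.201, -2.231, 0.008]
contact_force: [-0.2, 0.4, 0.3]
gripper_width: 0.083
```

Emit:
carry_out([
  [0, 0, 0.05, 0, 0],
  [0, 0, 0.05, 0, 0],
  [-0.0032, 0.0407, 0, 0, 0],
  [-0.0032, 0.0407, 0, 0, 0],
  [-0.0032, 0.0407, 0, 0, 0],
])

```text
clock: 52.3
ee_pos: [0.478, 0.106, 0.2154]
tool_rot: [2.207, 2.234, 0.002]
contact_force: [0.4, 1.0, -0.4]
gripper_width: 0.0854
```

Emit:
carry_out([
  [-0.0032, 0.0407, 0, 0, 0],
  [-0.0032, 0.0407, 0, 0, 0],
  [-0.0032, 0.0407, 0, 0, 0],
  [-0.0032, 0.0407, 0, 0, 0],
  [-0.0032, 0.0407, 0, 0, 0],
])

```text
clock: 52.8
ee_pos: [0.4613, 0.3101, 0.2145]
tool_rot: [2.206, 2.237, -0.0]
contact_force: [0.8, 0.6, -0.3]
gripper_width: 0.0855
```

Emit:
carry_out([
  [-0.0032, 0.0407, 0, 0, 0],
  [-0.0031, 0.0411, 0, 0, 0],
  [0, 0, 0, 0, 0],
  [0, 0, -0.045, 0, 0],
  [0, 0, -0.04, 0, 0],
])

```text
clock: 53.3
ee_pos: [0.4564, 0.3908, 0.1297]
tool_rot: [2.204, 2.237, 0.005]
contact_force: [1.0, -0.5, -0.1]
gripper_width: 0.0855
```

Emit:
carry_out([
  [0, 0, -0.03, 0, 0],
  [0, 0, -0.0145, 0, 0],
  [0, 0, 0, 0, 0],
  [0, 0, 0, 0, 255],
  [0, 0, 0, 0, 255],
])

```text
clock: 53.8
ee_pos: [0.4572, 0.3912, 0.0874]
tool_rot: [2.206, 2.236, 0.006]
contact_force: [0.2, 0.0, 1.2]
gripper_width: 0.0594
```

Emit:
carry_out([
  [0, 0, 0, 0, 255],
  [0, 0, 0, 0, 255],
  [0, 0, 0, 0, 255],
  [0, 0, 0, 0, 255],
  [0, 0, 0, 0, 255],
])

```text
clock: 54.3
ee_pos: [0.4562, 0.391, 0.0866]
tool_rot: [2.205, 2.237, 0.004]
contact_force: [-1.1, 0.6, 6.1]
gripper_width: 0.0272
```

Emit:
carry_out([
  [0, 0, 0.02, 0, 255],
  [0, 0, 0.035, 0, 255],
  [0, 0, 0.035, 0, 255],
  [0.0024, -0.03, 0, 0, 255],
  [0.0024, -0.042, 0, 0, 255],
])

```text
clock: 54.8
ee_pos: [0.4614, 0.3194, 0.1764]
tool_rot: [2.202, 2.24, 0.006]
contact_force: [1.6, -0.7, -2.0]
gripper_width: 0.0273
```

Emit:
carry_out([
  [0.0024, -0.045, 0, 0, 255],
  [0.0024, -0.045, 0, 0, 255],
  [0.0024, -0.045, 0, 0, 255],
  [0.0024, -0.045, 0, 0, 255],
  [0.0024, -0.042, 0, 0, 255],
])

```text
clock: 55.3
ee_pos: [0.4713, 0.0944, 0.1745]
tool_rot: [-2.205, -2.237, 0.002]
contact_force: [0.9, -0.0, -2.4]
gripper_width: 0.0269
```

Emit:
carry_out([
  [0.0025, -0.0356, 0, 0, 255],
  [0, 0, 0, 0, 255],
  [0, 0, -0.03, 0, 255],
  [0, 0, -0.03, 0, 255],
  [0, 0, -0.015, 0, 255],
])

```text
clock: 55.8
ee_pos: [0.4721, 0.0612, 0.0972]
tool_rot: [-2.203, -2.234, 0.005]
contact_force: [-0.1, 0.1, -2.1]
gripper_width: 0.0267
```

Emit:
carry_out([
  [0, 0, -0.006, 0, 255],
  [0, 0, -0.003, 0, 255],
  [0, 0, -0.0015, 0, 255],
  [0, 0, 0, 0, 255],
  [0, 0, 0, 0, 255],
])

```text
clock: 56.3
ee_pos: [0.476, 0.0609, 0.0906]
tool_rot: [2.204, 2.236, 0.003]
contact_force: [0.4, 0.5, -1.9]
gripper_width: 0.0271
```

Run:
```python
from fit import *
st(); cl=cloud()
print('vin',axis(cl,(.4745,.060),.01,.065,.028,.008)); print('oil',axis(cl,(.487,-.017),.01,.065,.028,.008))
```

```text
56.3 [0.476  0.0609 0.0906] [2.204 2.236 0.003] [ 0.4  0.5 -1.9] 0.0271 [-0.01  0.13 -0.5   0.94  0.    1.55]
vin [[0.4743, 0.0587], [0.4774, 0.0615], [0.4753, 0.0598]]
oil [[0.4864, -0.0191], [0.4898, -0.0165], [0.4873, -0.0184]]
```

Emit:
carry_out([
  [-0.001, 0.0003, -0.0007, 0, 255],
  [0, 0, -0.0005, 0, 255],
  [0, 0, 0, 0, 255],
  [0, 0, 0, 0, 200],
  [0, 0, 0, 0, 150],
])

```text
clock: 56.9
ee_pos: [0.4747, 0.0609, 0.0892]
tool_rot: [2.205, 2.236, 0.002]
contact_force: [0.6, -0.5, -1.0]
gripper_width: 0.0351
```

Emit:
carry_out([
  [0, 0, 0, 0, 60],
  [0, 0, 0, 0, 0],
  [0, 0, 0, 0, 0],
  [0, 0, 0.03, 0, 0],
  [0, 0, 0.045, 0, 0],
])

```text
clock: 57.4
ee_pos: [0.4705, 0.061, 0.1611]
tool_rot: [-2.202, -2.233, 0.009]
contact_force: [0.8, 0.1, -0.9]
gripper_width: 0.0854
```

Emit:
carry_out([
  [0, 0, 0.045, 0, 0],
  [-0.02, 0.04, 0.01, 0, 0],
  [-0.02, 0.04, 0.01, 0, 0],
  [-0.02, 0.04, 0.01, 0, 0],
  [0, 0, 0, 0, 0],
])

```text
clock: 57.9
ee_pos: [0.4122, 0.1847, 0.2399]
tool_rot: [-2.198, -2.243, -0.004]
contact_force: [-0.1, 0.2, 0.2]
gripper_width: 0.0852
```

Run:
```python
from press import *
st(); cl=cloud()
for n,xy,z0,z1,r,b in (('vin',(.4745,.06),.01,.065,.028,.008),('vin neck',(.4745,.06),.095,.13,.014,.008),('oil',(.487,-.017),.01,.065,.028,.008),('oil neck',(.487,-.017),.095,.13,.014,.008),('mill',(.4975,-.093),.09,.13,.021,.008),('shaker',(.557,.104),.01,.045,.019,.008),('must',(.545,.275),.01,.05,.0285,.004)): print(n,axis(cl,xy,z0,z1,r,b))
press(np.array([.515,-.321,.118])); cap('scene','fin')
```

```text
57.9 [0.4122 0.1847 0.2399] [-2.198 -2.243 -0.004] [-0.1  0.2  0.2] 0.0852 [ 0.28 -0.05 -0.35  1.27  0.    1.83]
vin [[0.4767, 0.0587], [0.4802, 0.0612], [0.4778, 0.0595]]
vin neck [[0.4766, 0.0587], [0.4799, 0.0615], [0.4775, 0.0589]]
oil [[0.4865, -0.0191], [0.49, -0.0167], [0.4876, -0.0183]]
oil neck [[0.4861, -0.0191], [0.4902, -0.0167], [0.4871, -0.0185]]
mill [[0.4958, -0.0945], [0.4993, -0.0925], [0.4967, -0.0939]]
shaker [[0.5542, 0.1032], [0.5602, 0.1042], [0.5563, 0.1034]]
must [[0.5424, 0.2745], [0.5486, 0.2756], [0.5453, 0.2751]]
scene 1513 1295 slope x,y deg [-0.3  0.1] top z at tcp 0.0863 (array([ 0.5125, -0.3216]), 0.0762, 0.15, 1.14)
side 331 267 slope x,y deg [-0.2  0.7] top z at tcp 0.0853 (array([ 0.5121, -0.3183]), 0.0721, 0.151, 1.15)
```

View pics/fin.png

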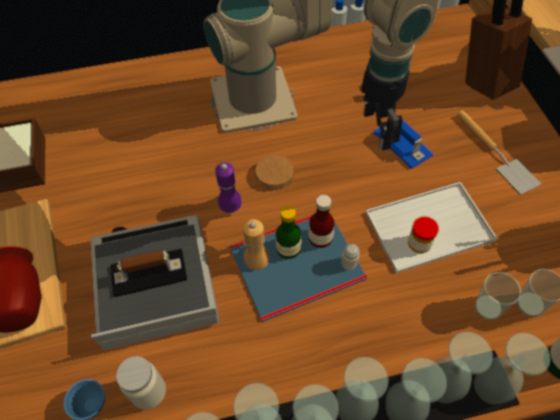

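The picture shows the press on the griddle at about (147,270), and the mill, oil and vinegar back on the mat. The tray holds only the mustard, and the arm is clear. Handing in.

```bash
python3 -c "
from plant import bot
print(bot.close_job())"
```

```text
the job is handed in; nothing more can be done
None
```

The press lies flat on the middle of the griddle, and the oil, vinegar and mill are back on the mat. I handed the job in at about 58 s of the 152 s allowed.

- **Order:** I stood the vinegar, oil and mill on the tray, then fetched the press, and put the three back afterwards.
- **Tipping the press:** The moves cannot tilt the tool, so I held the bar by its top and tipped the press in the grip by pushing it against the splash strip. The first push gave about 12 mm of lift. The second overshot to about 17°, so I eased it back against the plate off-centre first. I then rested the long edge in the middle with the other edge about 15 mm up (11.9° measured), tipped it down and held it until it was flat.
- **Last checks:**
  - The press lies level to within about 0.7° and parallel to the griddle front to within about 0.5°. Its middle is about 3 mm from the plate's middle.
  - The mill and oil stand within about 1 mm of where they started. The vinegar shifted on release and is about 4 mm off.
  - The shaker and mustard jar have not moved.
- **Disagreements:**
  - The shut fingertips are about 14 mm behind the reported tool point, not 17 mm ahead as stated. My first lifts therefore held the bottles by the cap and the mill by the top of its head, and the mill met the tray with about 23 N and ended about 3 mm off its spot there. I lowered the later grips to suit.
  - The two cameras differ by about 4 mm in x, so I used their mean. It agreed with where the gripper touched things.

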